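# Level the rocking fuel stand and crib-stack the briquettes

## Task

The fuel stand rocks: with no briquettes on it, turn its two red foot knobs until the deck is level and it stands firm on all four feet. Then stack all the briquettes on it in crossed layers of two, with an air gap between the pair: the first pair on the two black strips, the next pair squarely across them and just as far apart (their outer sides flush with the ends of the pair below), and so on, filling each layer before starting the next (an odd last one goes at one side, as if its partner were to follow). Leave the jarrito, lid and tongs where they are.

Things in the scene. Friction and masses are not known exactly. Their poses are not given: they have to be found in the camera images.
- stand: loose low fuel stand, about 4 kg, weight towards the front; light-wood deck 220 x 220 x 18 mm on four feet. Origin: centre of the deck's top face, 50 mm above the table when level. x from the front (edge with two red knobs, robot side) to the back, y left, z up. Two black strips 130 x 22 mm run along x at y = +-43 mm. It leans forward at first. One foot 1 mm off tilts it 0.008 rad, both alike 0.0055.
- knob_left (a point): centre of the round red knob (44 mm diameter, 25 mm high, white bar on top) of the left screw foot, at (-90, +90) mm on the deck. Knob and foot are one screw through the deck; when level this point is 24.5 mm above the deck's top, higher by as much as the foot is short. Clockwise from above lifts that corner 2 mm per rad (the knob's height over the table hardly changes); 0.2 N m, stays put.
- knob_right (a point): the same for the right screw foot, at (-90, -90) mm on the deck. The two rear feet, at (90, +-90) mm, are fixed.
- foot_left (a joint): angle of the left screw foot (rad), growing clockwise from above (foot goes down); 0 when its foot is level with the rear feet; range -5 to 1.6; starts between -4.4 and -2
- foot_right (a joint): the same for the right screw foot
- briq1: pressed-wood fuel briquette, square bar 130 x 45 x 45 mm, brown with darker grooves, about 0.3 kg, all alike; origin at its centre, x along its length; starts lying on the table beside the stand; it may be absent (None from the start)
- briq2: pressed-wood fuel briquette, square bar 130 x 45 x 45 mm, brown with darker grooves, about 0.3 kg, all alike; origin at its centre, x along its length; starts lying on the table beside the stand; it may be absent (None from the start)
- briq3: pressed-wood fuel briquette, square bar 130 x 45 x 45 mm, brown with darker grooves, about 0.3 kg, all alike; origin at its centre, x along its length; starts lying on the table beside the stand; it may be absent (None from the start)
- briq4: pressed-wood fuel briquette, square bar 130 x 45 x 45 mm, brown with darker grooves, about 0.3 kg, all alike; origin at its centre, x along its length; starts lying on the table beside the stand; it may be absent (None from the start)
- briq5: pressed-wood fuel briquette, square bar 130 x 45 x 45 mm, brown with darker grooves, about 0.3 kg, all alike; origin at its centre, x along its length; starts lying on the table beside the stand; it may be absent (None from the start)
- briq6: pressed-wood fuel briquette, square bar 130 x 45 x 45 mm, brown with darker grooves, about 0.3 kg, all alike; origin at its centre, x along its length; starts lying on the table beside the stand; it may be absent (None from the start)
- jarrito: brown glazed ceramic jarrito, 90 mm wide, 100 mm tall, near the back left; not needed, leave it standing; origin at its foot
- lid: orange silicone lid with flip-top spout, 120 mm across, 24 mm high, lying at the back right; not needed; origin at its underside
- tongs: stainless steel tongs clipped shut, 215 mm long, lying at the far right, beyond the briquettes; not needed; origin at mid-length on the underside
Mind the look-alikes: they are no part of the job. What is shaped like the briq2 but blue or yellow is not meant.

How it is judged:
By the outcome, as a careful person would: the job done as asked, in the order asked, and still so for the second after the job is handed in, with the robot touching nothing.
Of briq1, briq2, briq3, briq4, briq5, briq6 only 4 to 6 are there at a start; the rules pass over those that are not, and their reading is None.
At some moment in a run one of briq1, briq2, briq3, briq4, briq5, briq6 may be knocked a few centimetres aside while the robot is not near it.
Once in a run the grip may slacken for a moment while it holds something.
It also fails if it takes over 210 s, if anything falls off the work surface, if the arm or the gripper's body presses on something with over 40 N, if the wrist force passes 120 N, or if a joint passes its speed limit or range.

## Robot

A 7-joint arm with a two-finger parallel gripper is mounted at the origin on the work surface. World frame = base frame: x ahead of the robot, y to its left, z up, the work surface at z = 0. Lengths are in mm, angles in rad, forces in N, time in s.
With the tool pointing down it reaches from about 425 to 1025 mm from the base axis. Payload 9.4 kg.
Tool frame: the origin (TCP) lies at the very end of the fingers, on their centre line; the grasp point (between the pads) lies 19 mm behind it; z points along the fingers, y is the line along which they close (so a half turn about z gives the same grasp; the last joint's range is limited). The gripper opens to 93 mm and grips with 3 to 60 N. Pads are 15 mm wide; open, the fingers measure 128 mm over their backs; the gripper's body (75 mm by 188 mm) begins 65 mm behind the grasp point.
Start: joints at [-1.312, 0.599, -0.003, 1.599, 0.002, 0.943, -0.08], TCP at [238.911, 684.504, 181.818] pointing down, gripper open.
Joint ranges: [-2.57, 2.57], [-0.35, 1.97], [-1.29, 1.29], [0.11, 2.56], [-1.05, 4.19], [0.11, 1.86], [-2.63, 2.63]. Speed limits (rad/s): [2.22, 2.22, 3.01, 3.01, 3.14, 3.14, 3.14].

## Interface

Orientations are given as a 3x3 rotation matrix whose columns are the frame's x, y, z axes.
In Python, from station import robot, read_camera, workorder, spotter gives the robot as it stands.
- The arm moves only by the tool drive_tool, never from a script. Its argument "moves" is a list of rows, each a list of 5 numbers: the closure, from -1 (fully open) to 1 (shut), then the shift along the tool's x, y, z each as a share of 120 mm, from -1 to 1, then the turn about the tool's z as a share of pi rad, from -1 to 1. A call has 1 to 12 rows; each row shifts and turns the commanded pose from where the row before left it, along the tool's axes as they then stand; what a row does not reach is not made up. A row lasts 1/10 s, in which the tool goes at most 50 mm and 8.59 degrees, less where a joint would pass 70% of its speed; a pose out of reach is approached as far as the arm can. A call with a number of a shift or a turn outside -1 to 1 is refused whole. A call with a gripper value outside its range is refused whole. The fingers move at their own pace and stop on an object; "newtons" is the grip in N (left out, the last holds). Time passes only in rows, so rows that do not move let the fingers close. It gives the time, the measured TCP pose, the force, the opening and the grip force at its end, in the units of the state.
- robot.read_state(): the state, without advancing time (a new reading comes with each control period).
- read_camera(name): name is "scene" or "top" or "wrist"; returns a dict with "pixels" (420x560x3 uint8, blue, green, red), "z_map" (420x560 float32, mm along the optical axis (not along the pixel's ray), 0 where there is no reading), "fov_y" (degrees; the focal length in pixels is half the picture's height over the tangent of half this angle, whatever the lens; pixels are square), "cx", "cy" (the principal point, pixels), "camera_from_world" (4x4, takes a point from world to camera coordinates). Camera axes: x right, y up, looking along -z (the intrinsics and any distortion apply to the point x, -y, -z); pixel columns grow to the right and rows downward; lengths in mm; the calibration is good to about 2 mm. A picture is of the moment at which its call begins.
- workorder.sign_off(): hands the job in; it is judged then, once.
Trained networks look in a picture, given as the dict that the camera call returned (one of the last four; its "shot" number tells which), for a name from the list of things; names that differ only in an ending like _2 or _b are one class to them, and where a whole thing is asked for, a point or a joint stands for the part that bears it (a point fixed in the world has none). Each returns a list of dicts, best first, with "confidence" (0 to 1); they miss things now and then, are a little off and sometimes report something else, mostly with a low value. They report only what shows in the picture. A call takes as long as a camera call. They do not tell look-alikes from the thing itself.
- spotter.boxes_of(picture, query): "location" ([x, y, z] in mm, in the coordinates of the camera as it stood for that picture, good to about 4 mm: the middle of the surface that is visible of it).
- spotter.outline_of(picture, query): "region" (420x560 bool, what is visible of it).
- spotter.landmark_of(picture, query): "location" ([x, y, z] in mm, in the coordinates of the camera as it stood for that picture, good to about 4 mm: a listed point, or the origin of a listed thing).
The state is a dict: "clock": time; "qpos": joint angles; "qd": joint speeds; "joint_torque": joint torques, N m; "position": TCP position; "ee_rot": TCP orientation; "ft_force": force on the tool from outside, world axes, zero at the start; "torque": the same for the moment, N m; "gripper_width": finger opening in mm; "grip_force": force on a finger pad.
Only numpy, scipy, OpenCV 4.12 (cv2) and the standard library are available. Lean on these libraries where they do the work, as an engineer would, in place of code of your own. Each camera call takes 0.05 s, during which the arm holds its last target. There are 200 camera calls.

## Working session

There is one attempt and no reset: what is moved stays moved. The work goes in short steps, Python scripts to look and compute and a tool call to move; the robot and the scene stay as the last step left them, time stands still between calls to the robot, and variables do not carry over. Pictures are saved under pics/ and viewed, at most 14 in all, crops included, and the job is handed in when it is done.

Besides the shell and the picture viewer there is one more tool, called after "Call:" as name(argument=value, ...) on one line, values as JSON. drive_tool: Moves the arm, as the interface text tells. Its arguments: {"type":"object","properties":{"moves":{"type":"array","items":{"type":"array","items":{"type":"number","minimum":-1,"maximum":1}}},"newtons":{"type":"number"}},"required":["moves"]}

```bash
mkdir -p pics; ls
cat > h.py <<'E'
import numpy as np, cv2
from station import robot, read_camera, workorder, spotter
def K(p):
    f=p["pixels"].shape[0]/2/np.tan(np.radians(p["fov_y"])/2); return f,p["cx"],p["cy"]
def cloud(p):
    f,cx,cy=K(p); z=p["z_map"].astype(float); v,u=np.mgrid[:z.shape[0],:z.shape[1]]
    c=np.stack([(u-cx)/f*z,-(v-cy)/f*z,-z,np.ones_like(z)],-1)
    w=c@np.linalg.inv(p["camera_from_world"]).T
    w=w[...,:3]; w[z==0]=np.nan; return w
def w_of(p,loc): return (np.linalg.inv(p["camera_from_world"])@np.r_[loc,1])[:3]
def save(p,n,crop=None,s=1):
    im=p["pixels"]
    if crop: a,b,c,d=crop; im=im[a:b,c:d]
    cv2.imwrite("pics/"+n,cv2.resize(im,None,fx=s,fy=s,interpolation=cv2.INTER_CUBIC))
E
python3 - <<'E'
from h import *
print(robot.read_state())
ps={n:read_camera(n) for n in("scene","top")}
for n,p in ps.items():
    print(n,p.keys(),p["fov_y"],p["cx"],p["cy"]); print(np.round(p["camera_from_world"],3))
cv2.imwrite("pics/a.png",cv2.resize(np.vstack([ps["scene"]["pixels"],ps["top"]["pixels"]]),None,fx=.7,fy=.7))
save(ps["scene"],"scene.png",s=1.4);save(ps["top"],"top.png",s=1.4)
p=ps["top"]
for q in["briq1","stand","jarrito","lid","tongs","knob_left","knob_right"]:
    for d in spotter.landmark_of(p,q): print(q,round(d["confidence"],2),np.round(w_of(p,d["location"])))
E
```

```text
pics
{'clock': 0.0, 'qpos': array([-1.31167231,  0.60010407, -0.00253561,  1.6001488 ,  0.00178117,
        0.94288011, -0.07977673]), 'qd': array([-0.00075793, -0.00061097, -0.00029911,  0.00158588, -0.00127088,
       -0.00151984, -0.00021834]), 'joint_torque': array([-4.24387790e-04, -7.65080380e+01,  1.49669219e+00, -2.52357155e+01,
       -5.25923597e-02,  1.67012494e-02,  1.38588098e-04]), 'position': array([238.76193431, 683.97239597, 180.96856312]), 'ee_rot': array([[-9.44160336e-01,  3.29486136e-01, -3.81815269e-04],
       [ 3.29486331e-01,  9.44159170e-01, -1.48995669e-03],
       [-1.30425685e-04, -1.53256092e-03, -9.99998817e-01]]), 'ft_force': array([0.00569948, 0.23996347, 0.93574586]), 'torque': array([ 0.01661196, -0.00232308,  0.02550208]), 'grip_force': 0.0, 'gripper_width': 93.02708223099404}
scene dict_keys(['pixels', 'z_map', 'fov_y', 'cx', 'cy', 'camera_from_world', 'shot']) 42.472496160655936 278.02107762286045 202.29634943665425
[[ 4.770000e-01  8.790000e-01 -6.000000e-03 -2.224480e+02]
 [-4.990000e-01  2.770000e-01  8.210000e-01  1.926840e+02]
 [ 7.240000e-0
[... 293 characters left out ...]
00e+01]
 [ 9.930000e-01  4.000000e-03  1.140000e-01 -5.223870e+02]
 [-1.140000e-01 -2.300000e-02  9.930000e-01 -1.093622e+03]
 [ 0.000000e+00  0.000000e+00  0.000000e+00  1.000000e+00]]
briq1 0.94 [ 379. -313.   23.]
briq1 0.92 [245. 278.  24.]
briq1 0.9 [ 491. -321.   22.]
briq1 0.87 [596. 287.  23.]
briq1 0.82 [ 590. -301.   22.]
briq1 0.77 [382. 324.  20.]
briq1 0.69 [280. 464.  21.]
briq1 0.55 [501. 313.  24.]
stand 0.67 [536.  -9.  49.]
jarrito 0.86 [744. 193.   1.]
jarrito 0.54 [ 381. -309.   21.]
lid 0.92 [ 744. -188.    2.]
tongs 0.66 [ 505. -461.   -1.]
tongs 0.58 [ 589. -307.   26.]
knob_left 0.46 [457.  94.  79.]
knob_right 0.61 [431. -76.  76.]
knob_right 0.52 [ 378. -313.   22.]
```

View pics/top.png

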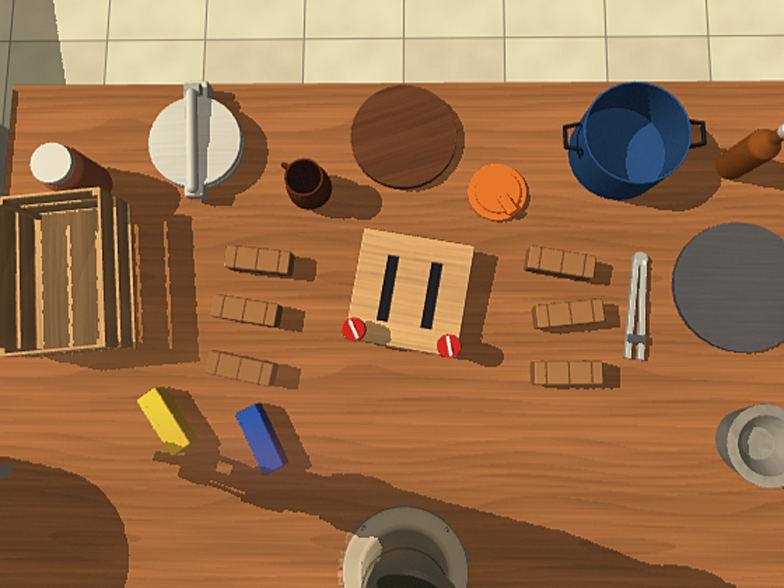

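View pics/scene.png

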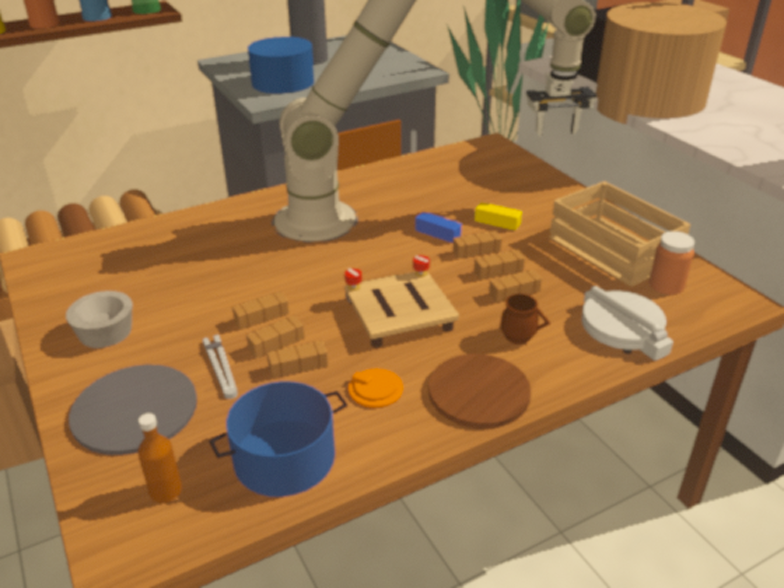

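Candidates (top.png pixels): the brown bars at (258,261), (247,311), (242,368), (560,263), (569,314) and (567,374) are the six briquettes. The yellow bar (163,420) and blue bar (261,438) are look-alikes, so I'll leave them alone. The knobs are at (354,329) and (449,346).

```bash
cat >> h.py <<'E'
def bars(p,zlo=30,zhi=60,minpts=60):
    """brown bars lying on the table: (x,y,yaw_of_length,L,W,z)"""
    w=cloud(p); hsv=cv2.cvtColor(p["pixels"],cv2.COLOR_BGR2HSV)
    m=((w[...,2]>zlo)&(w[...,2]<zhi)&(w[...,0]>150)&(w[...,0]<720)&(abs(w[...,1])<480)).astype(np.uint8)
    n,l=cv2.connectedComponents(m); out=[]
    for i in range(1,n):
        s=l==i
        if s.sum()<minpts: continue
        P=w[s][:,:2].astype(np.float32); (c,sz,a)=cv2.minAreaRect(P)
        if sz[0]<sz[1]: sz=sz[::-1]; a+=90
        a=(a+90)%180-90
        out.append(tuple(np.round([c[0],c[1],a,sz[0],sz[1],np.median(w[s][:,2]),*np.median(hsv[s],0),s.sum()],1)))
    return out
def plane(P):
    c=P.mean(0)
    for _ in range(5):
        A=np.c_[P[:,:2]-c[:2],np.ones(len(P))]; k=np.linalg.lstsq(A,P[:,2],rcond=None)[0]
        r=P[:,2]-A@k; P=P[abs(r)<max(2.5*r.std(),.3)]
    return c,k,r.std(),len(P)
E
python3 - <<'E'
from h import *
p=read_camera("top"); s=read_camera("scene")
for b in bars(p): print(*b)
save(p,"crop.png",(130,290,130,470),2.3)
for n,q in(("top",p),("scene",s)):
    w=cloud(q); hsv=cv2.cvtColor(q["pixels"],cv2.COLOR_BGR2HSV)
    red=(hsv[...,1]>170)&((hsv[...,0]<5)|(hsv[...,0]>174))&(w[...,2]>60)&(w[...,2]<110)&(abs(w[...,1])<150)
    k,l,st,ce=cv2.connectedComponentsWithStats(red.astype(np.uint8))
    for i in range(1,k):
        if st[i,4]>15:
            P=w[l==i]; print(n,"red",st[i,4],ce[i],P.mean(0).round(1),P.min(0).round(),P.max(0).round())
    T=w.reshape(-1,3); t=T[(abs(T[:,2])<8)&(T[:,0]>350)&(T[:,0]<720)&(abs(T[:,1])<230)]
    print(n,"table",plane(t))
    D=T[(abs(T[:,2]-47)<12)&(T[:,0]>415)&(T[:,0]<660)&(abs(T[:,1])<130)]
    print(n,"deck",plane(D))
    print(cv2.minAreaRect(D[:,:2].astype(np.float32)))
E
```

```text
709.9 190.9 -87.7 68.4 17.4 45.7 9.0 193.0 38.0 85.0
534.0 -9.5 -9.7 220.2 220.0 48.4 16.0 135.0 219.0 6065.0
598.0 290.9 84.2 130.7 46.4 45.4 14.0 158.0 175.0 787.0
594.0 -304.6 80.4 129.7 45.9 46.8 14.0 158.0 174.0 833.0
497.0 312.7 81.0 130.6 45.1 45.3 14.0 157.0 176.0 786.0
493.6 -318.3 -83.9 130.1 45.5 46.7 14.0 157.0 175.0 822.0
384.2 319.0 78.7 130.3 45.5 45.2 13.0 155.0 171.0 819.0
380.3 -312.2 -89.6 130.8 45.1 46.7 14.0 156.0 176.0 847.0
280.5 459.7 35.0 126.4 46.8 44.6 24.0 190.0 230.0 712.0
250.1 275.2 27.5 129.3 47.0 45.2 115.0 134.0 157.0 880.0
top red 165 [252.35757576 234.83636364] [457.4  94.1  88.1] [439.  74.  82.] [478. 116.  94.]
top red 83 [324.46987952 245.95180723] [429.6 -93.1  88.7] [ 409. -103.   85.] [448. -79.  95.]
top red 85 [316.01176471 247.41176471] [425.7 -71.3  87.8] [409. -82.  74.] [445. -61.  93.]
top table (array([524.72606314,   5.9430304 ,   1.40053098]), array([ 7.21094357e-04, -2.37095394e-03,  1.40704882e+00]), np.float64(2.013744362447926), 13848)
top deck (array([538.32235062, -10.37824474,  48.33249305]), array([ 3.98381968e-02, -1.01813091e-02,  4.83231747e+01]), np.float64(1.939811863750539), 5901)
((534.0288696289062, -9.588539123535156), (219.93405151367188, 220.19973754882812), 80.39802551269531)
scene red 20 [299.5 187.6] [470.2  84.7  85.5] [450.  72.  78.] [488.  98.  93.]
scene table (array([566.61737087, -23.26805503,  -1.12698398]), array([ 7.76752234e-04,  6.77661259e-04, -1.22392573e+00]), np.float64(2.672530773807037), 5309)
scene deck (array([549.01268364, -13.39141228,  45.59286982]), array([ 3.65191200e-02, -6.73715144e-03,  4.60338225e+01]), np.float64(2.6928854044699544), 2342)
((536.1233520507812, -6.8439178466796875), (223.7445068359375, 231.545166015625), 80.52916717529297)
```

View pics/crop.png

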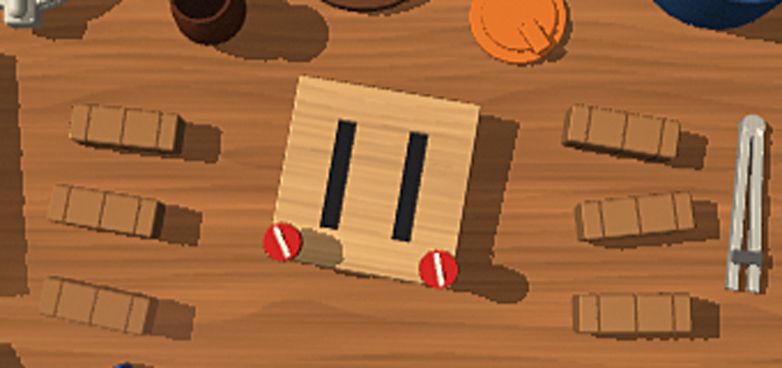

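Call:
drive_tool(moves=[[-1,-0.209,-0.252,-0.06,0],[-1,-0.209,-0.252,-0.06,0],[-1,-0.209,-0.252,-0.06,0],[-1,-0.209,-0.252,-0.06,0],[-1,-0.209,-0.252,-0.06,0],[-1,-0.209,-0.252,-0.06,0],[-1,-0.209,-0.252,-0.06,0],[-1,-0.209,-0.252,-0.06,0]])

```text
clock: 1.35
position: [349.1, 388.5, 240.0]
ee_rot: [[-0.944, 0.33, 0.0], [0.33, 0.944, 0.0], [-0.0, 0.001, -1.0]]
ft_force: [0.8, -0.4, -0.0]
gripper_width: 92.8
grip_force: 0.0
```

Call:
drive_tool(moves=[[-1,-0.209,-0.252,-0.06,0],[-1,-0.209,-0.252,-0.06,0],[-1,-0.209,-0.252,-0.06,0],[-1,-0.209,-0.252,-0.06,0],[-1,-0.209,-0.252,-0.06,0],[-1,-0.209,-0.252,-0.06,0],[-1,-0.209,-0.252,-0.06,0],[-1,-0.209,-0.252,-0.06,0],[-1,0,0,0,0],[-1,0,0,0,0]])

```text
clock: 2.35
position: [458.5, 95.1, 297.3]
ee_rot: [[-0.943, 0.331, 0.001], [0.331, 0.943, 0.0], [-0.0, 0.001, -1.0]]
ft_force: [-0.4, 0.7, -0.4]
gripper_width: 93.1
grip_force: 0.0
```

```bash
cat >> h.py <<'E'
def go(x,y,z,yaw=None,step=.36,src=None):
    """print shares of one straight move to x,y,z (then turn to tool-x yaw, deg): translation first, turn after"""
    s=src or robot.read_state(); R=s["ee_rot"]; d=R.T@(np.array([x,y,z])-s["position"])/120
    yw=np.degrees(np.arctan2(R[1,0],R[0,0])); n=int(np.ceil(np.linalg.norm(d)/step))
    t=0 if yaw is None else -((yaw-yw+90)%180-90)/180
    print("yaw",yw.round(1),"q7",s["qpos"][6].round(2),"d",d.round(4),"rows",n,"per",(d/max(n,1)).round(4),"turn",round(t,4))
def st():
    s=robot.read_state(); R=s["ee_rot"]
    print("t",round(s["clock"],2),"pos",s["position"].round(1),"yaw",np.degrees(np.arctan2(R[1,0],R[0,0])).round(2),"q",s["qpos"].round(2),"w",round(s["gripper_width"],1),"F",s["ft_force"].round(1),"g",round(s["grip_force"],1),"tilt",R[:2,2].round(4))
E
python3 - <<'E'
from h import *
st()
p=read_camera("wrist"); save(p,"w1.png",s=1.4); w=cloud(p); T=w.reshape(-1,3)
print(np.nanmin(p["z_map"]),np.nanmax(p["z_map"])); print(np.nanpercentile(T,[1,50,99],axis=0).round())
E
```

```text
t 2.35 pos [458.5  95.1 297.3] yaw 160.64 q [-0.49  0.15  0.19  2.02 -0.03  0.97  0.95] w 93.1 F [-0.4  0.7 -0.4] g 0.0 tilt [0.0006 0.0005]
0.0 593.0492
[[ 163. -291.   -2.]
 [ 433.  100.    2.]
 [ 755.  489.  458.]]
```

View pics/w1.png

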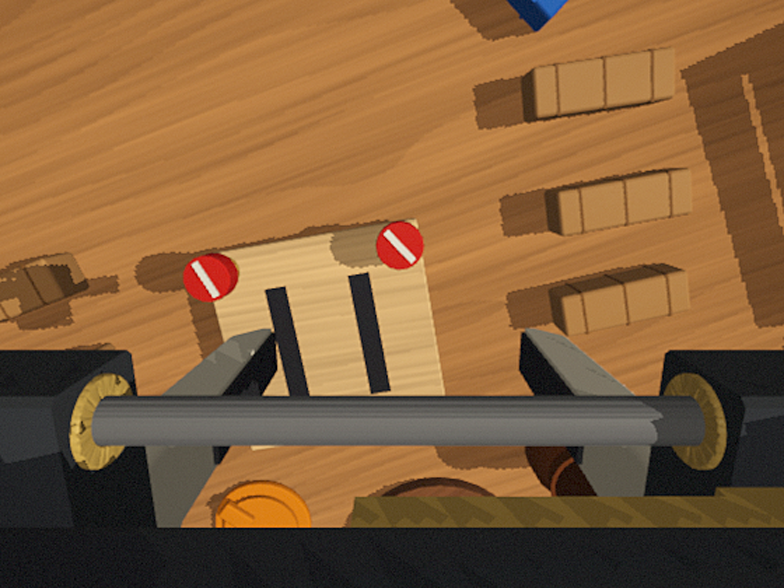

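The wrist view shows both red knobs, left at (400,245) and right at (211,278), plus the deck with its strips and the three left briquettes. The deck is clear, so I'll measure its tilt and the knob tops from here.

```bash
cat >> h.py <<'E'
def level(p,c=(534,-9.5),yaw=-9.7,v=1):
    """deck slopes relative to table along stand x,y; knob positions"""
    w=cloud(p); hsv=cv2.cvtColor(p["pixels"],cv2.COLOR_BGR2HSV); T=w.reshape(-1,3); H=hsv.reshape(-1,3)
    a=np.radians(yaw); ex=np.array([np.cos(a),np.sin(a)]); ey=np.array([-ex[1],ex[0]])
    X=(T[:,:2]-np.array(c))@ex; Y=(T[:,:2]-np.array(c))@ey
    L=np.c_[X,Y,T[:,2]]
    d=L[(abs(X)<106)&(abs(Y)<106)&(abs(L[:,2]-47)<12)&~((X<-58)&(abs(Y)>58))]
    t=L[(abs(L[:,2])<10)&((abs(X)>135)|(abs(Y)>135))&(abs(X)<300)&(abs(Y)<260)]
    cd,kd,rd,nd=plane(d); ct,kt,rt,nt=plane(t)
    z=lambda c,k,x,y:k[2]+k[0]*(x-c[0])+k[1]*(y-c[1])
    q=lambda x,y:z(cd,kd,x,y)-z(ct,kt,x,y)
    print("deck slope",(kd[:2]-kt[:2]).round(4),"abs",kd[:2].round(4),"table",kt[:2].round(4),"rms",rd.round(2),rt.round(2),nd,nt,"h0",round(q(0,0),2),
      "FL FR RL RR",[round(q(x,y),2) for x,y in((-90,90),(-90,-90),(90,90),(90,-90))])
    red=((hsv[...,1]>150)&((hsv[...,0]<6)|(hsv[...,0]>172))&(w[...,2]>60)&(w[...,2]<110)).astype(np.uint8)
    red=cv2.morphologyEx(red,cv2.MORPH_CLOSE,np.ones((9,9)))
    k,l,s,_=cv2.connectedComponentsWithStats(red)
    for i in range(1,k):
        if s[i,4]>150:
            P=w[l==i]; P=P[np.isfinite(P[:,2])]; top=P[P[:,2]>np.median(P[:,2])-5]
            (m,r)=cv2.minEnclosingCircle(top[:,:2].astype(np.float32)); print("knob",np.round(m,1),round(r,1),top.mean(0).round(1))
def deckpose(p):
    w=cloud(p); m=((abs(w[...,2]-47)<11)&(abs(w[...,0]-540)<150)&(abs(w[...,1])<150)).astype(np.uint8)
    m=cv2.morphologyEx(m,cv2.MORPH_OPEN,np.ones((5,5))); k,l,s,_=cv2.connectedComponentsWithStats(m); i=1+s[1:,4].argmax()
    print("deck rect",cv2.minAreaRect(w[l==i][:,:2].astype(np.float32)))
E
python3 - <<'E'
from h import *
for _ in range(2): level(read_camera("wrist"))
p=read_camera("top");level(p);deckpose(p)
go(458.5,95,60)
E
```

```text
deck slope [ 0.0427 -0.002 ] abs [ 0.042  -0.0019] table [-0.0007  0.0001] rms 0.86 0.85 12159 67267 h0 46.96 FL FR RL RR [np.float64(42.94), np.float64(43.3), np.float64(50.62), np.float64(50.98)]
knob [456.   98.2] 21.3 [455.6  98.2  87.6]
knob [426.5 -79.7] 21.9 [426.  -78.3  87.3]
knob [740.2 183.3] 24.6 [735.8 182.5 100.7]
deck slope [ 0.0426 -0.0019] abs [ 0.0419 -0.0017] table [-0.0007  0.0002] rms 0.84 0.84 12073 67122 h0 46.97 FL FR RL RR [np.float64(42.97), np.float64(43.31), np.float64(50.63), np.float64(50.97)]
knob [456.   98.3] 21.2 [455.7  98.2  87.6]
knob [426.3 -79.1] 21.5 [426.  -78.2  87.2]
knob [735.8 183.6] 23.8 [733.3 185.3 100.7]
deck slope [ 0.0407 -0.0016] abs [ 0.0418 -0.0038] table [ 0.0011 -0.0022] rms 1.93 2.03 4552 17397 h0 46.75 FL FR RL RR [np.float64(42.95), np.float64(43.23), np.float64(50.28), np.float64(50.56)]
knob [746.8 190.1] 33.9 [746.8 193.  101.9]
knob [427.8 -82.2] 21.3 [427.8 -82.2  88.5]
deck rect ((533.7088012695312, -9.542190551757812), (220.0198516845703, 219.4403839111328), 80.39757537841797)
yaw 160.9 q7 0.95 d [-0.0106 -0.0116  1.9733] rows 6 per [-0.0018 -0.0019  0.3289] turn 0
```

Call:
drive_tool(moves=[[-1,0,0,0.18,-0.044],[-1,0,0,0.22,-0.044],[-1,0,0,0.22,-0.044],[-1,0,0,0.22,-0.044],[-1,0,0,0.22,-0.044],[-1,0,0,0.22,-0.044],[-1,0,0,0.22,-0.044],[-1,0,0,0.22,-0.044],[-1,0,0,0.22,-0.044],[-1,0,0,0.03,0]], newtons=30)

```text
clock: 3.55
position: [456.7, 96.0, 58.3]
ee_rot: [[-0.612, -0.791, -0.004], [-0.791, 0.612, -0.0], [0.003, 0.003, -1.0]]
ft_force: [-0.4, -0.5, 1.0]
gripper_width: 93.1
grip_force: 0.0
```

Call:
drive_tool(moves=[[0.3,0,0,0,0],[0.3,0,0,0,0],[0.3,0,0,0,0],[0.3,0,0,0,0],[0.3,0,0,0,0],[0.3,0,0,0,0]])

```text
clock: 4.15
position: [458.6, 95.5, 61.0]
ee_rot: [[-0.615, -0.788, 0.001], [-0.788, 0.615, 0.0], [-0.001, -0.001, -1.0]]
ft_force: [-0.0, 0.4, 0.3]
gripper_width: 49.2
grip_force: 0.0
```

Run:
```python
from h import *
st()
```

```text
t 4.15 pos [458.6  95.5  61. ] yaw -127.98 q [-0.26  0.5  -0.09  2.28  0.12  0.36  2.03] w 49.2 F [-0.   0.4  0.3] g 0.0 tilt [0.0007 0.0001]
```

Call:
drive_tool(moves=[[1,0,0,0,0],[1,0,0,0,0],[1,0,0,0,0],[1,0,0,0,0]])

```text
clock: 4.55
position: [458.3, 95.4, 60.6]
ee_rot: [[-0.615, -0.788, -0.0], [-0.788, 0.615, -0.0], [0.0, 0.0, -1.0]]
ft_force: [-0.7, 0.3, -0.5]
gripper_width: 17.5
grip_force: 0.0
```

Call:
drive_tool(moves=[[1,0,0,0,0.044],[1,0,0,0,0.044],[1,0,0,0,0.044],[1,0,0,0,0.044],[1,0,0,0,0.044]])

```text
clock: 5.05
position: [458.3, 95.5, 60.6]
ee_rot: [[-0.978, -0.21, -0.0], [-0.21, 0.978, -0.0], [0.0, 0.0, -1.0]]
ft_force: [-0.3, -0.6, -0.4]
gripper_width: 0.7
grip_force: 0.0
```

Run:
```python
from h import *
st()
```

```text
t 5.05 pos [458.3  95.5  60.6] yaw -167.89 q [-0.39  0.5   0.1   2.29 -0.13  0.35  1.6 ] w 0.7 F [-0.3 -0.6 -0.4] g 0.0 tilt [-0. -0.]
```

Run:
```python
from h import *
a=read_camera("wrist");b=read_camera("scene")
cv2.imwrite("pics/c2.png",np.hstack([cv2.resize(a["pixels"],(400,300)),cv2.resize(b["pixels"][150:270,200:360],(400,300))]))
level(a)
```

```text
deck slope [ 0.0424 -0.0011] abs [ 0.0417 -0.0009] table [-0.0007  0.0002] rms 0.67 0.67 30427 83938 h0 46.91 FL FR RL RR [np.float64(43.0), np.float64(43.2), np.float64(50.62), np.float64(50.83)]
knob [426.1 -71.6] 20.3 [425.  -60.8  80.3]
knob [455.4  97.9] 21.5 [446.1  96.9  86.7]
```

View pics/c2.png

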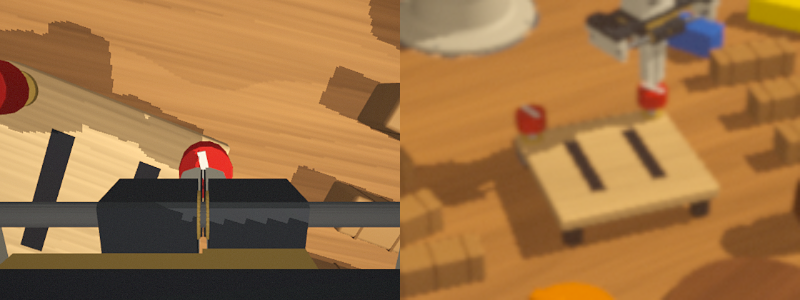

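Run:
```python
from h import *
a=read_camera("wrist");b=read_camera("scene");c=read_camera("top")
f=lambda q,r0,r1,c0,c1:cv2.resize(q["pixels"][r0:r1,c0:c1],(380,290),interpolation=cv2.INTER_CUBIC)
cv2.imwrite("pics/c3.png",np.vstack([np.hstack([f(a,180,330,190,390),f(b,160,220,270,350)]),np.hstack([f(c,200,270,210,300),f(b,130,240,220,370)])]))
w=cloud(a)
# fingers depth in wrist
for u,v in((283,205),(283,225),(283,250),(283,280),(283,310)): print(u,v,w[v,u].round(),a["z_map"][v,u])
w=cloud(b); red=[(u,v) for v in range(160,215,3) for u in (296,299,302)]
for u,v in red: print(u,v,w[v,u].round(),b["pixels"][v,u],end=";")
```

```text
283 205 [437.  91.  84.] 184.47601
283 225 [446.  93.  90.] 181.65099
283 250 [450.  94. 116.] 156.81009
283 280 [464.  97. 120.] 156.77225
283 310 [432.  90. 199.] 71.50769
296 160 [486.  60. 213.] [49 58 72];299 160 [488.  70. 211.] [ 48 104 136];302 160 [481.  86. 203.] [ 60 113 145];296 163 [468.  70. 189.] [49 59 74];299 163 [488.  70. 199.] [ 52  81 103];302 163 [502.  74. 205.] [53 65 83];296 166 [500.  52. 199.] [123 140 152];299 166 [495.  66. 192.] [ 91 114 130];302 166 [503.  73. 194.] [54 73 93];296 169 [463.  74. 161.] [108 136 155];299 169 [475.  78. 167.] [115 143 159];302 169 [470.  93. 159.] [105 131 146];296 172 [457.  77. 145.] [100 132 162];299 172 [473.  80. 153.] [115 143 159];302 172 [471.  93. 148.] [109 135 151];296 175 [453.  80. 130.] [101 134 165];299 175 [473.  80. 141.] [131 160 176];302 175 [470.  94. 135.] [124 151 168];296 178 [454.  79. 118.] [ 96 132 168];299 178 [470.  82. 126.] [131 162 177];302 178 [467.  96. 120.] [127 156 171];296 181 [314. 162.   2.] [ 87 131 173];299 181 [467.  84. 112.] [134 164 182];302 181 [472.  93. 112.] [131 161 179];29
[... 576 characters left out ...]
1 185];296 199 [467.  73.  39.] [ 85 148 192];299 199 [478.  79.  43.] [102 173 220];302 199 [481.  89.  42.] [103 179 224];296 202 [488.  61.  43.] [100 171 216];299 202 [495.  69.  44.] [104 175 221];302 202 [502.  77.  46.] [103 175 221];296 205 [502.  53.  41.] [ 67 108 146];299 205 [511.  59.  44.] [102 173 219];302 205 [514.  70.  43.] [104 177 223];296 208 [527.  38.  49.] [44 58 79];299 208 [530.  48.  47.] [ 89 151 195];302 208 [530.  60.  43.] [103 175 220];296 211 [545.  28.  51.] [44 57 78];299 211 [542.  42.  44.] [ 53  75 102];302 211 [552.  48.  48.] [ 98 166 211];296 214 [559.  20.  50.] [ 67 113 151];299 214 [561.  30.  48.] [44 55 77];302 214 [569.  37.  50.] [ 62 102 138];
```

View pics/c3.png

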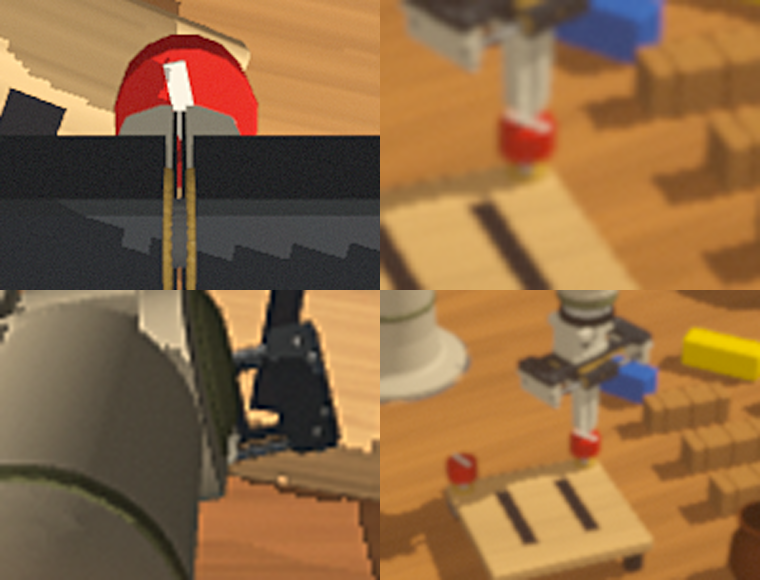

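Run:
```python
from h import *
a=read_camera("wrist");w=cloud(a);f,cx,cy=K(a)
print(f,cx,cy); s=robot.read_state(); P=s["position"]
C=np.linalg.inv(a["camera_from_world"])[:3,3]; print("cam",C.round(1))
for dz in(0,10,19,27,40,60):
    c=a["camera_from_world"]@np.r_[P+[0,0,dz],1]; print(dz,(cx+f*c[0]/-c[2]).round(),(cy-f*c[1]/-c[2]).round(),(-c[2]).round())
for v in range(225,262,3): print(v,[tuple(w[v,u].round().astype(int)) if a["z_map"][v,u]>0 else None for u in(258,264,270,276,290,298,306)])
```

```text
330.29403281139713 283.94524593438996 205.14753354194426
cam [393.7  81.7 263.5]
0 283.0 230.0 213.0
10 283.0 235.0 203.0
19 283.0 240.0 194.0
27 283.0 244.0 187.0
40 283.0 253.0 174.0
60 282.0 269.0 155.0
225 [(np.int64(450), np.int64(80), np.int64(88)), (np.int64(449), np.int64(83), np.int64(88)), (np.int64(449), np.int64(86), np.int64(87)), (np.int64(448), np.int64(89), np.int64(86)), (np.int64(447), np.int64(97), np.int64(87)), (np.int64(446), np.int64(101), np.int64(86)), (np.int64(445), np.int64(106), np.int64(87))]
228 [(np.int64(452), np.int64(80), np.int64(88)), (np.int64(451), np.int64(83), np.int64(87)), (np.int64(450), np.int64(87), np.int64(88)), (np.int64(450), np.int64(90), np.int64(88)), (np.int64(448), np.int64(97), np.int64(87)), (np.int64(447), np.int64(102), np.int64(88)), (np.int64(446), np.int64(106), np.int64(88))]
231 [(np.int64(454), np.int64(80), np.int64(86)), (np.int64(453), np.int64(84), np.int64(88)), (np.int64(453), np.int64(87), np.int64(87)), (np.int64(452), np.int64(90), np.int64(87)), (np.int64(449), np.int64(98), np.int64(89)), (np.int64(449), np.i
[... 2643 characters left out ...]
 (np.int64(423), np.int64(94), np.int64(189))]
258 [(np.int64(424), np.int64(82), np.int64(192)), (np.int64(424), np.int64(84), np.int64(192)), (np.int64(424), np.int64(85), np.int64(191)), (np.int64(424), np.int64(87), np.int64(191)), (np.int64(448), np.int64(97), np.int64(130)), (np.int64(423), np.int64(92), np.int64(191)), (np.int64(422), np.int64(93), np.int64(191))]
261 [(np.int64(425), np.int64(83), np.int64(193)), (np.int64(424), np.int64(84), np.int64(195)), (np.int64(424), np.int64(85), np.int64(193)), (np.int64(424), np.int64(87), np.int64(193)), (np.int64(449), np.int64(97), np.int64(132)), (np.int64(422), np.int64(91), np.int64(194)), (np.int64(422), np.int64(93), np.int64(194))]
```

Call:
drive_tool(moves=[[-1,0,0,-0.2,0],[-1,0,0,-0.3,0],[-1,0,0,-0.3,0],[-1,0,0,-0.2,0],[-1,0,0,0,0]])

```text
clock: 5.85
position: [460.0, 95.6, 183.5]
ee_rot: [[-0.976, -0.217, 0.005], [-0.217, 0.976, 0.002], [-0.006, 0.001, -1.0]]
ft_force: [-0.0, 0.7, 0.5]
gripper_width: 36.2
grip_force: 0.0
```

Run:
```python
from h import *
st();a=read_camera("wrist");save(a,"w2.png",s=1.2);level(a)
```

```text
t 5.85 pos [460.   95.6 183.5] yaw -167.46 q [-0.45  0.29  0.16  2.18 -0.08  0.67  1.55] w 36.2 F [-0.   0.7  0.5] g 0.0 tilt [0.0053 0.0017]
deck slope [ 0.0418 -0.0004] abs [ 0.0411 -0.0002] table [-0.0006  0.0002] rms 0.75 0.74 19750 79531 h0 46.88 FL FR RL RR [np.float64(43.09), np.float64(43.16), np.float64(50.61), np.float64(50.68)]
knob [426.6 -78.9] 21.9 [426.3 -77.5  86.9]
knob [455.9  98.2] 21.6 [455.7  97.8  87.6]
```

View pics/w2.png

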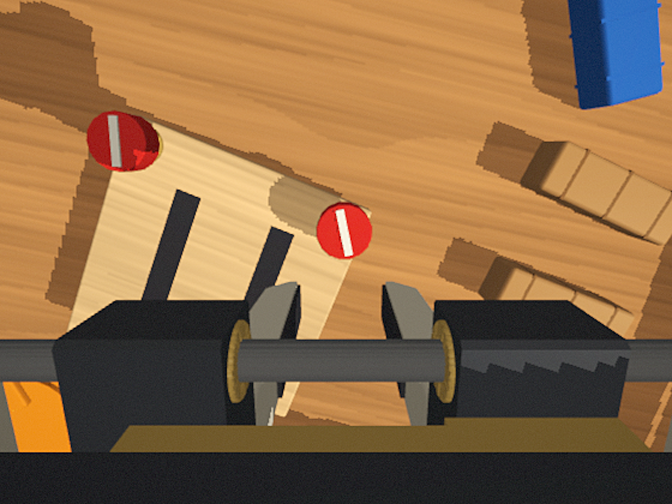

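The wrist view shows the left knob untouched at (345,231), so the fingers closed above it. The visible fingertips seem to end higher than the stated TCP, so I'll measure that.

Run:
```python
from h import *
st();a=read_camera("wrist");w=cloud(a); P=robot.read_state()["position"]; R=robot.read_state()["ee_rot"]
T=(w.reshape(-1,3)-P)@R   # tool coords
ok=np.isfinite(T[:,0])&(abs(T[:,0])<25)&(abs(T[:,1])<75)&(T[:,2]>-140)&(T[:,2]<60)
Z=w[...,2].reshape(-1)
for lo in range(-140,60,10):
    m=ok&(T[:,2]>=lo)&(T[:,2]<lo+10); 
    if m.sum(): print("toolz",lo,m.sum(),T[m].min(0).round(),T[m].max(0).round())
b=read_camera("scene");w=cloud(b);T=(w.reshape(-1,3)-P)@R
ok=np.isfinite(T[:,0])&(abs(T[:,0])<40)&(abs(T[:,1])<75)&(T[:,2]>-140)&(T[:,2]<60)
print("scene",[(lo,int((ok&(T[:,2]>=lo)&(T[:,2]<lo+10)).sum())) for lo in range(-140,60,10)])
```

```text
t 5.9 pos [459.2  95.6 181.9] yaw -167.46 q [-0.45  0.3   0.16  2.18 -0.08  0.67  1.55] w 40.1 F [ 0.5 -0.1 -0.3] g 0.0 tilt [0.0032 0.0011]
toolz -140 1696 [   8.  -63. -140.] [  25.   62. -130.]
toolz -130 705 [   0.  -22. -130.] [  18.   23. -120.]
toolz -120 572 [  -8.  -22. -120.] [  11.   23. -110.]
toolz -110 379 [ -10.  -21. -110.] [   5.   22. -100.]
toolz -100 366 [ -10.  -31. -100.] [  9.  31. -90.]
toolz -90 799 [  4. -33. -90.] [  9.  34. -80.]
toolz -80 835 [ -2. -35. -80.] [  9.  36. -70.]
toolz -70 749 [ -7. -35. -70.] [  9.  36. -60.]
toolz -60 608 [ -9. -34. -60.] [  9.  35. -50.]
toolz -50 458 [ -9. -33. -50.] [  9.  34. -40.]
toolz -40 66 [ -8. -25. -40.] [  9.  27. -37.]
scene [(-140, 114), (-130, 32), (-120, 13), (-110, 33), (-100, 37), (-90, 34), (-80, 39), (-70, 32), (-60, 37), (-50, 22), (-40, 12), (-30, 0), (-20, 0), (-10, 0), (0, 0), (10, 0), (20, 0), (30, 0), (40, 0), (50, 0)]
```

The fingertips really end about 37 mm above the reported TCP, so I'll allow for that offset in z from here on.

Call:
drive_tool(moves=[[-1,0.017,0.021,0,-0.042],[-1,0,0,0.26,-0.042],[-1,0,0,0.28,-0.042],[-1,0,0,0.28,-0.042],[-1,0,0,0.26,-0.042],[-1,0,0,0.16,0],[-1,0,0,0.085,0],[0.2,0,0,0,0],[1,0,0,0,0],[1,0,0,0,0],[1,0,0,0,0],[1,0,0,0,0]])

```text
clock: 7.2
position: [456.2, 97.7, 22.4]
ee_rot: [[-0.639, -0.769, 0.001], [-0.769, 0.639, 0.0], [-0.001, -0.001, -1.0]]
ft_force: [-0.2, -0.4, -0.2]
gripper_width: 57.4
grip_force: 0.0
```

Call:
drive_tool(moves=[[1,0,0,0,0],[1,0,0,0,0],[1,0,0,0,0],[1,0,0,0,0]])

```text
clock: 7.6
position: [457.0, 97.0, 22.1]
ee_rot: [[-0.64, -0.768, 0.002], [-0.768, 0.64, -0.0], [-0.001, -0.002, -1.0]]
ft_force: [3.1, -5.1, 3.6]
gripper_width: 43.3
grip_force: 30.0
```

Run:
```python
from h import *
st()
```

```text
t 7.6 pos [457.   97.   22.1] yaw -129.82 q [-0.32  0.58 -0.02  2.31  0.05  0.25  2.07] w 43.3 F [ 3.1 -5.1  3.6] g 30.0 tilt [ 0.0021 -0.0001]
```

Call:
drive_tool(moves=[[1,0,0,0,0.0453],[1,0,0,0,0.0453],[1,0,0,0,0.0453],[1,0,0,0,0.0453],[1,0,0,0,0.0453],[1,0,0,0,0.0453],[1,0,0,0,0.0453],[1,0,0,0,0.0453]])

```text
clock: 8.4
position: [457.1, 97.1, 21.7]
ee_rot: [[-0.964, 0.264, 0.002], [0.264, 0.964, -0.0], [-0.002, 0.0, -1.0]]
ft_force: [3.4, -4.3, -4.1]
gripper_width: 43.5
grip_force: 30.0
```

Run:
```python
from h import *
st();level(read_camera("wrist"))
```

```text
t 8.4 pos [457.1  97.1  21.7] yaw 164.67 q [-0.48  0.59  0.21  2.32 -0.45  0.26  1.43] w 43.5 F [ 3.4 -4.3 -4.1] g 30.0 tilt [ 0.0023 -0.0004]
deck slope [0.0388 0.0071] abs [0.0383 0.0073] table [-0.0006  0.0002] rms 0.58 0.64 7920 101180 h0 47.59 FL FR RL RR [np.float64(44.73), np.float64(43.45), np.float64(51.72), np.float64(50.44)]
knob [456.  98.] 22.1 [448.6  98.9  86.5]
```

Call:
drive_tool(moves=[[1,0,0,0,0.0453],[1,0,0,0,0.0453],[1,0,0,0,0.0453],[1,0,0,0,0.0453],[1,0,0,0,0.0453],[1,0,0,0,0.0453],[1,0,0,0,0.0453],[1,0,0,0,0.0453],[1,0,0,0,0.0453]])

```text
clock: 9.35
position: [457.5, 96.9, 22.0]
ee_rot: [[-0.022, 1.0, 0.003], [1.0, 0.022, -0.001], [-0.001, 0.003, -1.0]]
ft_force: [2.8, -4.4, 0.7]
gripper_width: 43.4
grip_force: 30.0
```

Call:
drive_tool(moves=[[1,0,0,0,0.0453],[1,0,0,0,0.0453],[1,0,0,0,0.0453],[1,0,0,0,0.0453],[1,0,0,0,0.0453],[1,0,0,0,0.0453],[1,0,0,0,0.0453],[1,0,0,0,0.0453],[1,0,0,0,0.0453],[1,0,0,0,0]])

```text
clock: 10.35
position: [458.0, 95.7, 21.9]
ee_rot: [[0.952, 0.306, 0.004], [0.306, -0.952, -0.003], [0.003, 0.004, -1.0]]
ft_force: [6.4, -8.3, -1.7]
gripper_width: 43.4
grip_force: 30.0
```

Run:
```python
from h import *
st();level(read_camera("wrist"))
```

```text
t 10.35 pos [458.   95.7  21.9] yaw 17.85 q [-0.73  0.67  0.61  2.34 -1.03  0.42 -0.5 ] w 43.4 F [ 6.4 -8.3 -1.7] g 30.0 tilt [ 0.0041 -0.0028]
deck slope [0.0379 0.0325] abs [0.0372 0.0328] table [-0.0007  0.0002] rms 0.7 0.63 55299 57483 h0 50.32 FL FR RL RR [np.float64(49.83), np.float64(43.98), np.float64(56.66), np.float64(50.8)]
knob [456.5  95.9] 21.5 [464.2  98.8  87.2]
```

Call:
drive_tool(moves=[[-1,0,0,0,0],[-1,0,0,0,0],[-1,0,0,0,0],[-1,0,0,0,0],[-1,0,0,-0.2,0],[-1,0,0,-0.3,0],[-1,0,0,-0.3,0],[-1,0,0,-0.3,0],[-1,0,0,-0.3,-0.0453],[-1,0,0,-0.2,-0.0453],[-1,0,0,0,-0.0453],[-1,0,0,0,-0.0453]])

```text
clock: 11.6
position: [455.8, 98.2, 214.4]
ee_rot: [[0.626, 0.78, 0.001], [0.78, -0.626, 0.001], [0.002, -0.0, -1.0]]
ft_force: [-0.5, 0.0, -0.5]
gripper_width: 93.3
grip_force: 0.0
```

Call:
drive_tool(moves=[[-1,0,0,0,-0.0453],[-1,0,0,0,-0.0453],[-1,0,0,0,-0.0453],[-1,0,0,0,-0.0453],[-1,0,0,0,-0.0453],[-1,0,0,0,-0.0453],[-1,0,0,0,-0.0453],[-1,0,0,0,-0.0453],[-1,0,0,0,-0.0453],[-1,0,0,0,-0.0453],[-1,0,0,0,0]])

```text
clock: 12.7
position: [455.4, 97.4, 213.6]
ee_rot: [[-0.676, 0.737, -0.0], [0.737, 0.676, 0.0], [0.001, -0.0, -1.0]]
ft_force: [-0.7, 0.5, 0.3]
gripper_width: 92.9
grip_force: 0.0
```

Run:
```python
from h import *
st()
for i in range(2): level(read_camera("wrist"))
p=read_camera("top");level(p);deckpose(p)
```

```text
t 12.7 pos [455.4  97.4 213.6] yaw 132.52 q [-0.75  0.27  0.53  2.16 -0.2   0.76  0.65] w 92.9 F [-0.7  0.5  0.3] g 0.0 tilt [-0.0004  0.0004]
deck slope [0.038  0.0349] abs [0.0373 0.0351] table [-0.0007  0.0002] rms 0.74 0.76 15263 72790 h0 50.24 FL FR RL RR [np.float64(49.96), np.float64(43.68), np.float64(56.81), np.float64(50.53)]
knob [455.   95.3] 21.4 [454.5  95.8  87.4]
deck slope [0.0382 0.035 ] abs [0.0375 0.0351] table [-0.0007  0.0002] rms 0.74 0.76 15254 72800 h0 50.25 FL FR RL RR [np.float64(49.96), np.float64(43.67), np.float64(56.83), np.float64(50.54)]
knob [454.9  95.3] 21.5 [454.5  95.8  87.5]
deck slope [0.036  0.0328] abs [0.0369 0.0305] table [ 0.0009 -0.0022] rms 1.87 2.07 5009 18514 h0 50.16 FL FR RL RR [np.float64(49.88), np.float64(43.98), np.float64(56.35), np.float64(50.45)]
knob [742.4 194.9] 33.9 [744.6 194.7 101.8]
knob [426.9 -85.6] 21.2 [426.5 -85.6  89.2]
deck rect ((531.9571533203125, -17.14484405517578), (206.67718505859375, 219.95687866210938), 80.49385833740234)
```

Call:
drive_tool(moves=[[-1,-0.1873,-0.2393,0,0],[-1,-0.1873,-0.2393,0,0],[-1,-0.1873,-0.2393,0,0],[-1,-0.1873,-0.2393,0,0],[-1,-0.1873,-0.2393,0,0],[-1,0,0,0,0]])

```text
clock: 13.45
position: [424.5, -86.2, 213.9]
ee_rot: [[-0.668, 0.744, 0.0], [0.744, 0.668, -0.001], [-0.001, -0.0, -1.0]]
ft_force: [-0.4, 0.7, -0.9]
gripper_width: 92.8
grip_force: 0.0
```

Call:
drive_tool(moves=[[-1,0,0,0,-0.0455],[-1,0,0,0,-0.0455],[-1,0,0,0,-0.0455],[-1,0,0,0,-0.0455],[-1,0,0,0,-0.0455],[-1,0,0,0,-0.0455],[-1,0,0,0,-0.0455],[-1,0,0,0,0]])

```text
clock: 14.25
position: [425.6, -81.7, 213.6]
ee_rot: [[-0.986, -0.169, -0.0], [-0.169, 0.986, 0.0], [0.0, 0.0, -1.0]]
ft_force: [-0.3, 0.7, -0.5]
gripper_width: 93.3
grip_force: 0.0
```

Run:
```python
from h import *
st(); level(read_camera("wrist"))
```

```text
t 14.25 pos [425.6 -81.7 213.6] yaw -170.25 q [-0.24  0.21  0.36  2.21 -0.11  0.73  1.94] w 93.3 F [-0.3  0.7 -0.5] g 0.0 tilt [-0.0001  0.0002]
deck slope [0.0378 0.0354] abs [0.0372 0.0356] table [-0.0006  0.0002] rms 0.75 0.77 15741 74830 h0 50.19 FL FR RL RR [np.float64(49.98), np.float64(43.6), np.float64(56.79), np.float64(50.41)]
knob [425.1 -82.9] 21.4 [424.7 -82.9  87.7]
knob [455.   94.3] 22.0 [454.2  93.2  87.3]
```

Call:
drive_tool(moves=[[-1,0.006,-0.009,0.27,0],[-1,0,0,0.28,0],[-1,0,0,0.28,0],[-1,0,0,0.28,0],[-1,0,0,0.28,0],[-0.2,0,0,0.207,0],[0.2,0,0,0,0],[1,0,0,0,0],[1,0,0,0,0],[1,0,0,0,0],[1,0,0,0,0],[1,0,0,0,0]])

```text
clock: 15.5
position: [425.5, -83.2, 22.7]
ee_rot: [[-0.986, -0.169, 0.001], [-0.169, 0.986, 0.0], [-0.001, -0.0, -1.0]]
ft_force: [0.4, 1.4, 7.6]
gripper_width: 43.7
grip_force: 30.0
```

Call:
drive_tool(moves=[[1,0,0,0,0],[1,0,0,0,0],[1,0,0,0,0]])

```text
clock: 15.8
position: [425.5, -83.2, 22.7]
ee_rot: [[-0.986, -0.169, 0.001], [-0.169, 0.986, 0.0], [-0.001, 0.0, -1.0]]
ft_force: [0.3, 0.8, 9.5]
gripper_width: 43.5
grip_force: 30.0
```

Run:
```python
from h import *
st()
```

```text
t 15.8 pos [425.5 -83.2  22.7] yaw -170.27 q [-0.03  0.56  0.13  2.39 -0.34  0.2   2.16] w 43.5 F [0.3 0.8 9.5] g 30.0 tilt [0.0013 0.0004]
```

Call:
drive_tool(moves=[[1,0,0,0,0.0451],[1,0,0,0,0.0451],[1,0,0,0,0.0451],[1,0,0,0,0.0451],[1,0,0,0,0.0451],[1,0,0,0,0.0451],[1,0,0,0,0.0451],[1,0,0,0,0.0451],[1,0,0,0,0.0451],[1,0,0,0,0.0451],[1,0,0,0,0.0451],[1,0,0,0,0.0451]])

```text
clock: 17.0
position: [428.2, -81.5, 22.6]
ee_rot: [[-0.038, 0.999, 0.004], [0.999, 0.038, 0.003], [0.002, 0.004, -1.0]]
ft_force: [7.6, 7.6, 1.3]
gripper_width: 43.3
grip_force: 30.0
```

Run:
```python
from h import *
st()
```

```text
t 17.0 pos [428.2 -81.5  22.6] yaw 92.15 q [-0.25  0.61  0.46  2.4  -1.    0.32  1.15] w 43.3 F [7.6 7.6 1.3] g 30.0 tilt [0.004  0.0026]
```

Call:
drive_tool(moves=[[1,0,0,0,0.0451],[1,0,0,0,0.0451],[1,0,0,0,0.0451]])

```text
clock: 17.3
position: [428.7, -81.5, 22.5]
ee_rot: [[0.378, 0.926, 0.004], [0.926, -0.378, 0.003], [0.004, 0.003, -1.0]]
ft_force: [10.3, 8.0, -1.0]
gripper_width: 43.4
grip_force: 30.0
```

Run:
```python
from h import *
st()
```

```text
t 17.3 pos [428.7 -81.5  22.5] yaw 67.8 q [-0.27  0.62  0.48  2.4  -1.03  0.33  0.75] w 43.4 F [10.3  8.  -1. ] g 30.0 tilt [0.0044 0.0026]
```

Call:
drive_tool(moves=[[1,0,0,0,0.0451],[1,0,0,0,0.0451],[1,0,0,0,0.0451],[1,0,0,0,0.0451],[1,0,0,0,0.0451],[1,0,0,0,0.0451],[1,0,0,0,0.0451],[1,0,0,0,0.0451],[1,0,0,0,0.0451],[1,0,0,0,0]])

```text
clock: 18.3
position: [428.4, -81.1, 22.4]
ee_rot: [[0.996, -0.091, 0.004], [-0.091, -0.996, 0.004], [0.004, -0.004, -1.0]]
ft_force: [9.6, 7.3, -1.7]
gripper_width: 43.2
grip_force: 30.0
```

Call:
drive_tool(moves=[[-1,0,0,0,0],[-1,0,0,0,0],[-1,0,0,0,0],[-1,0,0,0,0],[-1,0,0,-0.2,0],[-1,0,0,-0.3,0],[-1,0,0,-0.3,0],[-1,0,0,-0.3,0],[-1,0,0,-0.3,0],[-1,0,0,-0.2,0],[-1,0,0,0,0]])

```text
clock: 19.4
position: [426.2, -83.8, 216.1]
ee_rot: [[0.996, -0.089, 0.004], [-0.089, -0.996, 0.001], [0.004, -0.001, -1.0]]
ft_force: [0.2, -0.4, -0.6]
gripper_width: 93.1
grip_force: 0.0
```

Run:
```python
from h import *
st()
for i in range(2): level(read_camera("wrist"))
p=read_camera("top");level(p);deckpose(p)
```

```text
t 19.4 pos [426.2 -83.8 216.1] yaw -5.09 q [-0.77  0.36  1.14  2.23 -0.46  0.8  -0.99] w 93.1 F [ 0.2 -0.4 -0.6] g 0.0 tilt [0.004  0.0007]
deck slope [0.0023 0.0002] abs [0.0015 0.0003] table [-0.0008  0.0002] rms 0.8 0.76 33117 61599 h0 49.9 FL FR RL RR [np.float64(49.71), np.float64(49.68), np.float64(50.13), np.float64(50.1)]
knob [458.4  96.2] 21.5 [458.9  95.1  87.2]
knob [428.  -80.5] 21.5 [428.3 -80.5  87.3]
deck slope [ 0.0023 -0.    ] abs [0.0014 0.0002] table [-0.0008  0.0002] rms 0.8 0.76 33133 61899 h0 49.9 FL FR RL RR [np.float64(49.7), np.float64(49.7), np.float64(50.1), np.float64(50.11)]
knob [458.4  96.1] 21.7 [458.9  95.   87.2]
knob [427.8 -80.5] 21.6 [428.3 -80.5  87.3]
deck slope [ 0.0003 -0.0013] abs [ 0.0015 -0.0036] table [ 0.0011 -0.0024] rms 1.96 2.02 4045 16810 h0 49.97 FL FR RL RR [np.float64(49.83), np.float64(50.06), np.float64(49.89), np.float64(50.12)]
knob [746.1 193.5] 31.5 [747.  188.9 101.8]
knob [459.8  93.3] 21.6 [459.5  93.1  88.3]
deck rect ((533.7802124023438, -10.51416015625), (219.65985107421875, 220.14111328125), 79.96630859375)
```

Call:
drive_tool(moves=[[-1,0.0268,-0.3025,0,0],[-1,0.0268,-0.3025,0,0],[-1,0.0268,-0.3025,0,0],[-1,0.0268,-0.3025,0,0],[-1,0.0268,-0.3025,0,0],[-1,0,0,0,-0.0455],[-1,0,0,0,-0.0455],[-1,0,0,0,-0.0455],[-1,0,0,0,-0.0455],[-1,0,0,0,-0.0455],[-1,0,0,0,-0.0455],[-1,0,0,0,-0.0455]])

```text
clock: 20.75
position: [456.3, 95.4, 212.7]
ee_rot: [[0.608, 0.794, -0.002], [0.794, -0.608, -0.001], [-0.002, -0.001, -1.0]]
ft_force: [0.2, 0.3, -0.7]
gripper_width: 92.6
grip_force: 0.0
```

Call:
drive_tool(moves=[[-1,0,0,0,-0.0455],[-1,0,0,0,-0.0455],[-1,0,0,0,-0.0455],[-1,0,0,0,-0.0455],[-1,0,0,0,-0.0455],[-1,0,0,0,-0.0455],[-1,0,0,0,-0.0455],[-1,0,0,0,-0.0455],[-1,0,0,0,-0.0455],[-1,0,0,0,-0.0455],[-1,0,0,0,-0.0455],[-1,0,0,0,-0.0455]])

```text
clock: 21.95
position: [456.2, 95.4, 212.5]
ee_rot: [[-0.873, 0.488, -0.003], [0.488, 0.873, -0.0], [0.002, -0.002, -1.0]]
ft_force: [0.2, -0.8, 0.2]
gripper_width: 93.0
grip_force: 0.0
```

Call:
drive_tool(moves=[[-1,0,0,0,-0.0455],[-1,0,0,0,-0.0455],[-1,0,0,0,-0.0455],[-1,0,0,0,0],[-1,0,0,0,0]])

```text
clock: 22.45
position: [456.7, 95.4, 213.1]
ee_rot: [[-0.996, 0.091, -0.002], [0.091, 0.996, -0.0], [0.002, -0.0, -1.0]]
ft_force: [1.1, -0.1, -0.0]
gripper_width: 92.9
grip_force: 0.0
```

Run:
```python
from h import *
st()
for i in range(2): level(read_camera("wrist"))
```

```text
t 22.45 pos [456.7  95.4 213.1] yaw 174.78 q [-0.54  0.25  0.26  2.15 -0.1   0.76  1.27] w 92.9 F [ 1.1 -0.1 -0. ] g 0.0 tilt [-0.0018 -0.0002]
deck slope [0.002  0.0003] abs [0.0013 0.0005] table [-0.0006  0.0002] rms 0.74 0.77 16744 87709 h0 49.84 FL FR RL RR [np.float64(49.69), np.float64(49.63), np.float64(50.05), np.float64(49.99)]
knob [427.4 -79.7] 21.7 [426.8 -78.8  87. ]
knob [458.1  96.6] 21.5 [457.4  96.8  87.2]
deck slope [0.0021 0.0001] abs [0.0014 0.0003] table [-0.0007  0.0002] rms 0.75 0.77 16835 87710 h0 49.86 FL FR RL RR [np.float64(49.69), np.float64(49.67), np.float64(50.06), np.float64(50.04)]
knob [427.5 -80.2] 21.8 [426.9 -78.8  87. ]
knob [458.3  96.5] 21.6 [457.4  96.8  87.2]
```

Call:
drive_tool(moves=[[-1,-0.012,0.009,0.27,0],[-1,0,0,0.28,0],[-1,0,0,0.28,0],[-1,0,0,0.28,0],[-1,0,0,0.28,0],[-0.2,0,0,0.202,0],[0.2,0,0,0,0],[1,0,0,0,0],[1,0,0,0,0],[1,0,0,0,0],[1,0,0,0,0],[1,0,0,0,0]])

```text
clock: 23.75
position: [459.2, 96.2, 23.8]
ee_rot: [[-0.996, 0.087, 0.002], [0.087, 0.996, -0.0], [-0.002, -0.0, -1.0]]
ft_force: [-1.0, -0.8, 9.6]
gripper_width: 43.3
grip_force: 30.0
```

Call:
drive_tool(moves=[[1,0,0,0,0],[1,0,0,0,0],[1,0,0,0,0.0287],[1,0,0,0,0.0287],[1,0,0,0,0],[1,0,0,0,0]])

```text
clock: 24.35
position: [459.2, 96.2, 23.8]
ee_rot: [[-0.964, 0.265, 0.002], [0.265, 0.964, -0.0], [-0.002, 0.0, -1.0]]
ft_force: [-0.3, -2.8, 8.8]
gripper_width: 43.4
grip_force: 30.0
```

Call:
drive_tool(moves=[[-1,0,0,0,0],[-1,0,0,0,0],[-1,0,0,0,0],[-1,0,0,0,0],[-1,0,0,-0.2,0],[-1,0,0,-0.3,0],[-1,0,0,-0.3,0],[-1,0,0,-0.3,0],[-1,0,0,-0.3,0],[-1,0,0,-0.2,0],[-1,0,0,0,0]])

```text
clock: 25.45
position: [460.2, 97.3, 217.8]
ee_rot: [[-0.965, 0.263, 0.005], [0.263, 0.965, 0.002], [-0.004, 0.004, -1.0]]
ft_force: [-0.2, -0.9, -0.4]
gripper_width: 93.0
grip_force: 0.0
```

Run:
```python
from h import *
st()
for i in range(2): level(read_camera("wrist"))
go(427.5,-80,213)
```

```text
t 25.45 pos [460.2  97.3 217.8] yaw 164.75 q [-0.63  0.25  0.38  2.14 -0.14  0.76  1.14] w 93.0 F [-0.2 -0.9 -0.4] g 0.0 tilt [0.0049 0.0024]
deck slope [0.0014 0.0013] abs [0.0008 0.0014] table [-0.0006  0.0002] rms 0.73 0.77 15955 84006 h0 49.95 FL FR RL RR [np.float64(49.94), np.float64(49.71), np.float64(50.2), np.float64(49.97)]
knob [458.   96.8] 21.5 [457.5  96.9  87.1]
knob [427.3 -80.1] 21.7 [427.  -78.7  87.1]
deck slope [0.0013 0.0012] abs [0.0007 0.0013] table [-0.0006  0.0001] rms 0.74 0.77 16072 84072 h0 49.95 FL FR RL RR [np.float64(49.94), np.float64(49.73), np.float64(50.17), np.float64(49.96)]
knob [457.9  97.1] 21.4 [457.5  97.   87.1]
knob [427.4 -79.9] 21.7 [427.  -78.7  87.1]
yaw 164.8 q7 1.14 d [-0.1375 -1.4917  0.0152] rows 5 per [-0.0275 -0.2983  0.003 ] turn 0
```

Call:
drive_tool(moves=[[-1,-0.0275,-0.2983,0.003,0],[-1,-0.0275,-0.2983,0.003,0],[-1,-0.0275,-0.2983,0.003,0],[-1,-0.0275,-0.2983,0.003,0],[-1,-0.0275,-0.2983,0.003,0],[-1,0,0,0,0]])

```text
clock: 26.15
position: [425.5, -84.1, 212.0]
ee_rot: [[-0.963, 0.269, -0.003], [0.269, 0.963, -0.001], [0.002, -0.002, -1.0]]
ft_force: [0.1, 1.0, -0.1]
gripper_width: 93.0
grip_force: 0.0
```

Call:
drive_tool(moves=[[-1,0,0,0.27,0],[-1,0,0,0.28,0],[-1,0,0,0.28,0],[-1,0,0,0.28,0],[-1,0,0,0.28,0],[-0.2,0,0,0.2,0],[0.2,0,0,0,0],[1,0,0,0,0],[1,0,0,0,0],[1,0,0,0,0],[1,0,0,0,0],[1,0,0,0,0]])

```text
clock: 27.35
position: [427.9, -81.0, 23.2]
ee_rot: [[-0.965, 0.264, 0.002], [0.264, 0.965, -0.001], [-0.002, -0.001, -1.0]]
ft_force: [-1.7, -2.2, 7.4]
gripper_width: 43.7
grip_force: 30.0
```

Call:
drive_tool(moves=[[1,0,0,0,0],[1,0,0,0,0],[1,0,0,0,0.021],[1,0,0,0,0.021],[1,0,0,0,0],[1,0,0,0,0]])

```text
clock: 27.95
position: [427.9, -80.9, 23.1]
ee_rot: [[-0.921, 0.389, 0.002], [0.389, 0.921, -0.001], [-0.002, -0.0, -1.0]]
ft_force: [-1.1, -3.1, 7.7]
gripper_width: 43.5
grip_force: 30.0
```

Call:
drive_tool(moves=[[-1,0,0,0,0],[-1,0,0,0,0],[-1,0,0,0,0],[-1,0,0,0,0],[-1,0,0,-0.2,0],[-1,0,0,-0.3,0],[-1,0,0,-0.3,0],[-1,0,0,-0.3,0],[-1,0,0,-0.3,0],[-1,0,0,-0.3,0],[-1,0,0,0,0]])

```text
clock: 29.05
position: [429.6, -80.5, 229.9]
ee_rot: [[-0.922, 0.388, 0.007], [0.388, 0.922, 0.001], [-0.006, 0.003, -1.0]]
ft_force: [-0.1, 0.0, 0.1]
gripper_width: 92.8
grip_force: 0.0
```

Run:
```python
from h import *
st()
for i in range(2): level(read_camera("wrist"))
p=read_camera("top");level(p);deckpose(p)
for b in bars(p): print(*b)
```

```text
t 29.05 pos [429.6 -80.5 229.9] yaw 157.19 q [-0.43  0.2   0.59  2.2  -0.16  0.77  1.44] w 92.8 F [-0.1  0.   0.1] g 0.0 tilt [0.0067 0.0009]
deck slope [ 0.0009 -0.0002] abs [ 0.0002 -0.0001] table [-0.0007  0.0002] rms 0.76 0.78 17590 81524 h0 50.05 FL FR RL RR [np.float64(49.95), np.float64(49.99), np.float64(50.11), np.float64(50.15)]
knob [458.4  96. ] 21.9 [457.5  95.1  87.1]
knob [427.2 -80.5] 21.5 [426.7 -80.3  87.2]
deck slope [ 0.0011 -0.0002] abs [ 0.0005 -0.    ] table [-0.0007  0.0002] rms 0.77 0.78 17534 81748 h0 50.05 FL FR RL RR [np.float64(49.93), np.float64(49.97), np.float64(50.14), np.float64(50.17)]
knob [458.3  96.1] 22.0 [457.4  95.1  87.1]
knob [427.2 -80.5] 21.4 [426.6 -80.2  87.2]
deck slope [-0.0001 -0.0009] abs [ 0.0009 -0.0033] table [ 0.001  -0.0024] rms 1.89 2.06 3547 17501 h0 50.09 FL FR RL RR [np.float64(50.01), np.float64(50.18), np.float64(49.99), np.float64(50.16)]
knob [748.3 189.7] 32.9 [746.5 192.3 102. ]
knob [460.6  93.2] 21.5 [460.   93.5  88.2]
deck rect ((533.9142456054688, -10.346626281738281), (219.50123596191406, 220.0624542236328), 79.9971923828125)
709.7 190.8 -87.6 68.6 17.2 46.7 9.0 191.0 36.5 84.0
533.8 -10.6 -10.0 220.2 220.0 51.4 16.0 135.0 217.0 4049.0
598.1 291.7 84.2 130.9 46.3 45.4 14.0 158.0 173.0 787.0
593.4 -305.0 80.1 130.1 46.3 46.7 14.0 159.0 172.0 830.0
497.0 312.4 80.9 130.5 45.2 45.3 14.0 157.0 174.0 783.0
494.9 -330.4 -83.9 106.6 45.7 47.0 14.0 158.0 173.0 658.0
383.9 318.9 78.6 131.4 45.4 45.3 13.0 155.0 170.0 824.0
380.4 -317.2 -89.6 121.3 45.1 46.9 14.0 154.0 106.0 737.0
281.4 460.4 35.5 127.9 46.9 44.7 23.0 191.0 229.0 699.0
250.2 275.4 27.2 129.4 47.3 45.0 115.0 127.0 156.0 884.0
```

Deck is level to within 0.001 rad and firm on its feet, so stacking can start. Next I'll write the path planner and plan the move to the near-right briquette.

```bash
cat >> h.py <<'E'
def path(x,y,z,yaw,g=-1,mm=40,src=None,settle=1,grow=None):
    """rows for a straight move with simultaneous turn; returns rows, prints; src=(x,y,z,yaw) to chain"""
    if src is None:
        s=robot.read_state();R=s["ee_rot"];src=(*s["position"],np.degrees(np.arctan2(R[1,0],R[0,0])))
    p=np.array(src[:3]);d=np.array([x,y,z])-p; t=(yaw-src[3]+180)%360-180
    n=int(max(np.ceil(np.linalg.norm(d)/mm),np.ceil(abs(t)/8.1),1)); rows=[]
    for i in range(n):
        a=np.radians(src[3]+t*i/n); l=[d[0]*np.cos(a)+d[1]*np.sin(a),d[0]*np.sin(a)-d[1]*np.cos(a),-d[2]]
        # tool x=(cos,sin), tool y=(sin,-cos) when pointing down
        rows.append([g,*[round(float(v)/n/120,3) for v in l],round(-t/n/180,4)])
    rows+=[[g,0,0,0,0]]*settle
    print(rows); return (x,y,z,yaw)
SO=np.array([532.,-8.2]);SY=np.radians(-10.)
def slot(sx,sy): c,s=np.cos(SY),np.sin(SY); return SO+np.array([c*sx-s*sy,s*sx+c*sy])
def near(p,x,y,zc=45):
    """bar top in a wrist view near x,y"""
    w=cloud(p);m=((abs(w[...,2]-zc)<9)&(np.hypot(w[...,0]-x,w[...,1]-y)<110)).astype(np.uint8)
    m=cv2.morphologyEx(m,cv2.MORPH_OPEN,np.ones((7,7)));k,l,s,_=cv2.connectedComponentsWithStats(m)
    for i in range(1,k):
        if s[i,4]<400: continue
        P=w[l==i];c,sz,a=cv2.minAreaRect(P[:,:2].astype(np.float32))
        if sz[0]<sz[1]: sz=sz[::-1];a+=90
        print("bar",np.round(c,1),"yaw",round((a+90)%180-90,1),np.round(sz,1),"z",np.median(P[:,2]).round(1),s[i,4])
E
python3 - <<'E'
from h import *
st(); path(378.4,-309.9,150,90)
E
```

```text
t 29.2 pos [427.1 -79.8 225.8] yaw 157.22 q [-0.42  0.21  0.58  2.2  -0.17  0.77  1.44] w 93.1 F [-0.1  0.1 -0.4] g 0.0 tilt [-0.0003  0.0004]
[[-1, -0.041, -0.214, 0.07, np.float64(0.0415)], [-1, -0.068, -0.207, 0.07, np.float64(0.0415)], [-1, -0.095, -0.196, 0.07, np.float64(0.0415)], [-1, -0.119, -0.182, 0.07, np.float64(0.0415)], [-1, -0.142, -0.165, 0.07, np.float64(0.0415)], [-1, -0.162, -0.145, 0.07, np.float64(0.0415)], [-1, -0.18, -0.123, 0.07, np.float64(0.0415)], [-1, -0.194, -0.099, 0.07, np.float64(0.0415)], [-1, -0.205, -0.072, 0.07, np.float64(0.0415)], [-1, 0, 0, 0, 0]]
```

Call:
drive_tool(moves=[[-1,-0.041,-0.214,0.07,0.0415],[-1,-0.068,-0.207,0.07,0.0415],[-1,-0.095,-0.196,0.07,0.0415],[-1,-0.119,-0.182,0.07,0.0415],[-1,-0.142,-0.165,0.07,0.0415],[-1,-0.162,-0.145,0.07,0.0415],[-1,-0.18,-0.123,0.07,0.0415],[-1,-0.194,-0.099,0.07,0.0415],[-1,-0.205,-0.072,0.07,0.0415],[-1,0,0,0,0],[-1,0,0,0,0]])

```text
clock: 30.3
position: [377.3, -310.0, 149.3]
ee_rot: [[0.001, 1.0, -0.003], [1.0, -0.001, 0.001], [0.001, -0.003, -1.0]]
ft_force: [0.0, 0.3, -1.0]
gripper_width: 93.0
grip_force: 0.0
```

```bash
sed -i 's/round(-t\/n\/180,4)/round(float(-t)\/n\/180,4)/' h.py
python3 - <<'E'
from h import *
p=read_camera("wrist"); st(); near(p,378,-310); near(p,492,-316); near(p,592,-303)
E
```

```text
t 30.35 pos [ 377.8 -309.5  149.7] yaw 90.02 q [ 0.01  0.47  0.8   2.19 -0.54  0.68  1.19] w 93.0 F [-0.9  0.3  0.3] g 0.0 tilt [-0.0025  0.001 ]
bar [ 377.3 -309.7] yaw -89.1 [129.3  44.7] z 45.0 6092
bar [ 477.  -300.9] yaw -83.9 [96.8 20.9] z 44.8 1976
bar [ 490.7 -311.5] yaw -83.9 [121.6  45.8] z 44.9 5356
bar [ 585.4 -309.8] yaw 80.5 [113.1  37.5] z 44.7 3988
bar [ 391.1 -325.8] yaw -89.1 [83.3 17.5] z 45.0 1282
bar [ 591.3 -302.3] yaw 80.2 [129.9  46.6] z 44.8 6714
bar [ 497.8 -310.7] yaw -85.0 [121.2  30.2] z 45.0 2975
```

Call:
drive_tool(moves=[[-0.3,0,-0.004,0.3,-0.005],[-0.3,0,0,0.3,0],[-0.3,0,0,0.3,0],[-0.3,0,0,0.3,0],[-0.3,0,0,0.2,0],[-0.3,0,0,0.1,0],[-0.1,0,0,0,0],[1,0,0,0,0],[1,0,0,0,0],[1,0,0,0,0],[1,0,0,0,0],[1,0,0,0,0]], newtons=35)

```text
clock: 31.55
position: [378.6, -310.0, -28.6]
ee_rot: [[-0.015, 1.0, 0.001], [1.0, 0.015, -0.0], [-0.0, 0.001, -1.0]]
ft_force: [0.3, 2.6, 7.8]
gripper_width: 44.5
grip_force: 35.0
```

Run:
```python
from h import *
st(); s=robot.read_state();p=s["position"]; yw=np.degrees(np.arctan2(s["ee_rot"][1,0],s["ee_rot"][0,0]))
a=path(p[0],p[1],100,yw,g=1); x,y=slot(0,-43); print(x,y)
a=path(x,y,110,170,g=1,src=a); path(x,y,22,170,g=1,src=a,mm=25)
```

```text
t 31.55 pos [ 378.6 -310.   -28.6] yaw 90.89 q [ 0.36  0.72  0.31  2.3  -0.93  0.25  1.53] w 44.5 F [0.3 2.6 7.8] g 35.0 tilt [ 0.001  -0.0001]
[[1, 0.0, 0.0, -0.268, -0.0], [1, 0.0, 0.0, -0.268, -0.0], [1, 0.0, 0.0, -0.268, -0.0], [1, 0.0, 0.0, -0.268, -0.0], [1, 0, 0, 0, 0]]
524.533128360322 -50.54673337952494
[[1, 0.214, 0.125, -0.008, -0.044], [1, 0.195, 0.153, -0.008, -0.044], [1, 0.172, 0.179, -0.008, -0.044], [1, 0.146, 0.201, -0.008, -0.044], [1, 0.117, 0.219, -0.008, -0.044], [1, 0.086, 0.233, -0.008, -0.044], [1, 0.053, 0.242, -0.008, -0.044], [1, 0.019, 0.247, -0.008, -0.044], [1, -0.015, 0.248, -0.008, -0.044], [1, -0.049, 0.243, -0.008, -0.044], [1, 0, 0, 0, 0]]
[[1, 0.0, 0.0, 0.183, 0.0], [1, 0.0, 0.0, 0.183, 0.0], [1, 0.0, 0.0, 0.183, 0.0], [1, 0.0, 0.0, 0.183, 0.0], [1, 0, 0, 0, 0]]
```

Call:
drive_tool(moves=[[1,0,0,-0.268,0],[1,0,0,-0.268,0],[1,0,0,-0.268,0],[1,0,0,-0.268,0],[1,0,0,-0.1,0]])

```text
clock: 32.05
position: [378.7, -310.5, 113.6]
ee_rot: [[-0.015, 1.0, 0.002], [1.0, 0.015, -0.001], [-0.001, 0.002, -1.0]]
ft_force: [0.2, 0.3, -3.7]
gripper_width: 44.8
grip_force: 35.0
```

Call:
drive_tool(moves=[[1,0.214,0.125,0,-0.044],[1,0.195,0.153,0,-0.044],[1,0.172,0.179,0,-0.044],[1,0.146,0.201,0,-0.044],[1,0.117,0.219,0,-0.044],[1,0.086,0.233,0,-0.044],[1,0.053,0.242,0,-0.044],[1,0.019,0.247,0,-0.044],[1,-0.015,0.248,0,-0.044],[1,-0.049,0.243,0,-0.044],[1,0,0,0,0],[1,0,0,0,0]])

```text
clock: 33.25
position: [523.5, -50.1, 110.6]
ee_rot: [[-0.985, 0.173, -0.001], [0.173, 0.985, 0.0], [0.001, 0.0, -1.0]]
ft_force: [-1.2, -0.8, -3.6]
gripper_width: 44.7
grip_force: 35.0
```

Run:
```python
from h import *
p=read_camera("wrist");st(); save(p,"w3.png"); x,y=slot(0,-43);near(p,x,y,153); level(p)
path(x,y,22,170,g=1,mm=25)
# black strips in stand frame
w=cloud(p);h=p["pixels"].max(2); T=w.reshape(-1,3); c,s=np.cos(SY),np.sin(SY); d=T[:,:2]-SO; L=np.c_[d@[c,s],d@[-s,c]]
m=(h.reshape(-1)<60)&(abs(T[:,2]-50)<6)&(abs(L)<80).all(1)
for sg in(1,-1):
    q=L[m&(L[:,1]*sg>0)]
    if len(q)>100: print(sg,len(q),cv2.minAreaRect(q.astype(np.float32)))
```

```text
t 33.3 pos [523.2 -51.1 110.8] yaw 169.96 q [-0.28  0.49  0.37  2.14 -0.32  0.57  1.73] w 45.0 F [-0.4  0.3 -3.4] g 35.0 tilt [-0.0012 -0.    ]
deck slope [0.002  0.0006] abs [0.0013 0.0008] table [-0.0007  0.0002] rms 0.7 0.69 24702 67734 h0 50.06 FL FR RL RR [np.float64(49.94), np.float64(49.82), np.float64(50.29), np.float64(50.18)]
knob [427.9 -80.1] 21.6 [427.9 -79.8  86.9]
knob [458.7  96.3] 22.2 [458.5  94.3  86.7]
[[1, -0.003, 0.002, 0.185, -0.0001], [1, -0.003, 0.002, 0.185, -0.0001], [1, -0.003, 0.002, 0.185, -0.0001], [1, -0.003, 0.002, 0.185, -0.0001], [1, 0, 0, 0, 0]]
1 3208 ((-7.121997833251953, 43.67482376098633), (21.722694396972656, 114.67413330078125), 89.85345458984375)
```

View pics/w3.png

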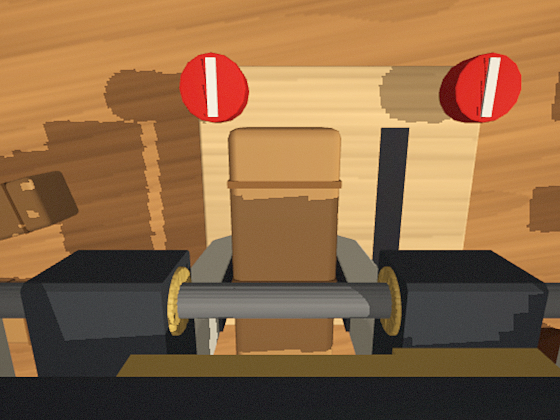

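The bar is held squarely (centre ≈(285,205)) over the right strip, with the left strip visible at (390,190), within 1 mm of the expected layout. I'll lower it.

Call:
drive_tool(moves=[[1,-0.009,0.006,0.25,0],[1,0,0,0.25,0],[1,0,0,0.14,0],[1,0,0,0.08,0],[1,0,0,0.013,0],[1,0,0,0,0],[1,0,0,0,0]])

```text
clock: 34.0
position: [525.6, -50.5, 24.2]
ee_rot: [[-0.985, 0.173, 0.001], [0.173, 0.985, -0.0], [-0.001, 0.0, -1.0]]
ft_force: [0.5, -0.5, -2.6]
gripper_width: 44.8
grip_force: 35.0
```

Run:
```python
from h import *
st()
```

```text
t 34.0 pos [525.6 -50.5  24.2] yaw 170.02 q [-0.19  0.63  0.25  2.19 -0.42  0.37  1.81] w 44.8 F [ 0.5 -0.5 -2.6] g 35.0 tilt [ 0.0012 -0.0001]
```

Call:
drive_tool(moves=[[1,0.008,0,0.015,0],[1,0,0,0.008,0],[1,0,0,0,0],[-0.33,0,0,0,0],[-0.33,0,0,0,0],[-0.33,0,0,0,0],[-0.33,0,0,-0.2,0],[-0.33,0,0,-0.3,0],[-0.33,0,0,-0.3,0],[-0.33,0,0,-0.25,0],[-1,0,0,0,0]])

```text
clock: 35.1
position: [526.3, -50.3, 150.1]
ee_rot: [[-0.985, 0.173, 0.006], [0.173, 0.985, 0.0], [-0.006, 0.001, -1.0]]
ft_force: [0.5, 0.9, -0.6]
gripper_width: 66.2
grip_force: 0.0
```

Run:
```python
from h import *
p=read_camera("wrist");st(); x,y=slot(0,-43); print(x,y); near(p,x,y,95)
path(489.5,-314,150,96)
```

```text
t 35.15 pos [525.4 -49.8 148.3] yaw 170.07 q [-0.32  0.44  0.43  2.11 -0.29  0.65  1.7 ] w 69.3 F [-0.5 -0.1 -0.9] g 0.0 tilt [0.0038 0.0004]
524.533128360322 -50.54673337952494
bar [432.2 -78. ] yaw -10.9 [27.8 15.6] z 88.3 527
bar [524.  -49.6] yaw -10.0 [128.5  45.1] z 94.9 8473
[[-1, -0.008, -0.222, -0.001, 0.0411], [-1, -0.037, -0.219, -0.001, 0.0411], [-1, -0.065, -0.212, -0.001, 0.0411], [-1, -0.092, -0.202, -0.001, 0.0411], [-1, -0.117, -0.189, -0.001, 0.0411], [-1, -0.14, -0.172, -0.001, 0.0411], [-1, -0.161, -0.153, -0.001, 0.0411], [-1, -0.18, -0.13, -0.001, 0.0411], [-1, -0.195, -0.106, -0.001, 0.0411], [-1, -0.207, -0.08, -0.001, 0.0411], [-1, 0, 0, 0, 0]]
```

Call:
drive_tool(moves=[[-1,-0.008,-0.222,0,0.0411],[-1,-0.037,-0.219,0,0.0411],[-1,-0.065,-0.212,0,0.0411],[-1,-0.092,-0.202,0,0.0411],[-1,-0.117,-0.189,0,0.0411],[-1,-0.14,-0.172,0,0.0411],[-1,-0.161,-0.153,0,0.0411],[-1,-0.18,-0.13,0,0.0411],[-1,-0.195,-0.106,0,0.0411],[-1,-0.207,-0.08,0,0.0411],[-0.3,0,0,0,0],[-0.3,0,0,0,0]])

```text
clock: 36.35
position: [487.6, -313.8, 145.4]
ee_rot: [[-0.106, 0.994, -0.002], [0.994, 0.106, 0.001], [0.001, -0.002, -1.0]]
ft_force: [0.5, 0.8, 0.2]
gripper_width: 81.8
grip_force: 0.0
```

Run:
```python
from h import *
p=read_camera("wrist");st(); near(p,490,-315);near(p,591,-303)
path(491.2,-315.8,-31,96.1,mm=40,g=-0.3)
```

```text
t 36.4 pos [ 488.  -313.   145.6] yaw 96.18 q [-0.03  0.58  0.77  2.   -0.57  0.79  1.18] w 77.5 F [-0.4 -0.7 -0.9] g 0.0 tilt [-0.0017  0.001 ]
bar [ 491.1 -315.2] yaw -83.6 [127.8  45. ] z 45.0 6217
bar [ 586.2 -300.6] yaw 80.6 [92.3 34.6] z 44.9 2762
bar [ 593.  -292.6] yaw 80.6 [110.3  45.4] z 44.9 5521
bar [ 498.  -314.4] yaw -83.6 [127.5  31.2] z 45.0 3467
[[-0.3, -0.005, 0.005, 0.294, 0.0001], [-0.3, -0.005, 0.005, 0.294, 0.0001], [-0.3, -0.005, 0.005, 0.294, 0.0001], [-0.3, -0.005, 0.005, 0.294, 0.0001], [-0.3, -0.005, 0.005, 0.294, 0.0001], [-0.3, 0, 0, 0, 0]]
```

Run:
```python
from h import *
a=(491.2,-315.5,-31,96.2); a=path(491.2,-315.5,112,96.2,g=1,src=a,settle=0); x,y=slot(0,43); path(x,y,112,170,g=1,src=a,settle=2)
```

```text
[[1, 0.0, 0.0, -0.298, -0.0], [1, 0.0, 0.0, -0.298, -0.0], [1, 0.0, 0.0, -0.298, -0.0], [1, 0.0, 0.0, -0.298, -0.0]]
[[1, 0.285, 0.071, -0.0, -0.041], [1, 0.274, 0.108, -0.0, -0.041], [1, 0.258, 0.142, -0.0, -0.041], [1, 0.237, 0.174, -0.0, -0.041], [1, 0.213, 0.203, -0.0, -0.041], [1, 0.185, 0.228, -0.0, -0.041], [1, 0.154, 0.25, -0.0, -0.041], [1, 0.121, 0.268, -0.0, -0.041], [1, 0.086, 0.281, -0.0, -0.041], [1, 0.049, 0.29, -0.0, -0.041], [1, 0, 0, 0, 0], [1, 0, 0, 0, 0]]
```

Call:
drive_tool(moves=[[-0.3,-0.01,0.01,0.294,0],[-0.3,-0.005,0.005,0.294,0],[-0.3,-0.004,0.005,0.294,0],[-0.3,-0.003,0.005,0.294,0],[-0.3,0,0,0.2,0],[-0.3,0,0,0.094,0],[-0.1,0,0,0,0],[1,0,0,0,0],[1,0,0,0,0],[1,0,0,0,0],[1,0,0,0,0],[1,0,0,0,0]])

```text
clock: 37.6
position: [492.3, -316.3, -28.6]
ee_rot: [[-0.106, 0.994, 0.002], [0.994, 0.106, -0.0], [-0.0, 0.002, -1.0]]
ft_force: [-0.0, 1.2, 7.5]
gripper_width: 44.5
grip_force: 35.0
```

Call:
drive_tool(moves=[[1,0,0,-0.298,0],[1,0,0,-0.298,0],[1,0,0,-0.298,0],[1,0,0,-0.298,0]])

```text
clock: 38.0
position: [491.3, -315.9, 114.8]
ee_rot: [[-0.106, 0.994, -0.0], [0.994, 0.106, 0.0], [0.0, -0.0, -1.0]]
ft_force: [0.9, -0.2, -3.3]
gripper_width: 45.1
grip_force: 35.0
```

Call:
drive_tool(moves=[[1,0.285,0.071,0,-0.041],[1,0.274,0.108,0,-0.041],[1,0.258,0.142,0,-0.041],[1,0.237,0.174,0,-0.041],[1,0.213,0.203,0,-0.041],[1,0.185,0.228,0,-0.041],[1,0.154,0.25,0,-0.041],[1,0.121,0.268,0,-0.041],[1,0.086,0.281,0,-0.041],[1,0.049,0.29,0,-0.041],[1,0,0,0,0],[1,0,0,0,0]])

```text
clock: 39.2
position: [540.4, 33.8, 113.4]
ee_rot: [[-0.985, 0.175, -0.0], [0.175, 0.985, 0.0], [0.0, 0.0, -1.0]]
ft_force: [-0.0, -0.1, -3.2]
gripper_width: 44.7
grip_force: 35.0
```

Run:
```python
from h import *
p=read_camera("wrist");st(); x,y=slot(0,43);print(x,y); near(p,x,y,153); near(p,*slot(0,-43),95)
path(x,y,20,170,g=1,mm=25)
```

```text
t 39.25 pos [540.3  32.6 113.4] yaw 169.8 q [-0.45  0.5   0.41  2.1  -0.35  0.6   1.6 ] w 44.8 F [-0.8 -0.4 -3.2] g 35.0 tilt [-0.0001 -0.0004]
539.466871639678 34.146733379524946
bar [433.2 -81. ] yaw -11.9 [30.8 13.5] z 88.4 653
bar [508.  -45.9] yaw -9.8 [95.5 44.6] z 94.8 8306
[[1, 0.002, 0.003, 0.195, -0.0003], [1, 0.002, 0.003, 0.195, -0.0003], [1, 0.002, 0.003, 0.195, -0.0003], [1, 0.002, 0.003, 0.195, -0.0003], [1, 0, 0, 0, 0]]
```

Call:
drive_tool(moves=[[1,0.008,0.01,0.25,0],[1,0,0,0.25,0],[1,0,0,0.15,0],[1,0,0,0.08,0],[1,0,0,0.035,0],[1,0,0,0.015,0],[1,0,0,0,0]])

```text
clock: 39.95
position: [539.6, 33.1, 21.1]
ee_rot: [[-0.984, 0.178, 0.0], [0.178, 0.984, -0.0], [-0.0, -0.0, -1.0]]
ft_force: [-4.4, -1.9, 5.9]
gripper_width: 44.8
grip_force: 35.0
```

Call:
drive_tool(moves=[[-0.33,0,0,0,0],[-0.33,0,0,0,0],[-0.33,0,0,0,0],[-0.33,0,0,-0.2,0],[-0.33,0,0,-0.3,0],[-0.33,0,0,-0.3,0],[-0.33,0,0,-0.25,0],[-1,0,0,0,0]])

```text
clock: 40.75
position: [542.2, 34.6, 149.4]
ee_rot: [[-0.984, 0.176, 0.006], [0.176, 0.984, 0.001], [-0.006, 0.002, -1.0]]
ft_force: [0.5, -0.0, -1.0]
gripper_width: 66.2
grip_force: 0.0
```

Run:
```python
from h import *
p=read_camera("wrist");st(); near(p,*slot(0,0),95)
path(591.2,-302.4,148,80)
```

```text
t 40.8 pos [541.2  34.9 147.5] yaw 169.9 q [-0.49  0.46  0.46  2.08 -0.32  0.67  1.57] w 69.6 F [-0.3  1.   0.5] g 0.0 tilt [0.004 0.001]
bar [519.9 -48.4] yaw -10.2 [120.1  45.2] z 94.8 7330
bar [539.   33.4] yaw -10.3 [129.   45.1] z 94.9 8512
[[-1, -0.075, -0.225, -0.0, 0.0416], [-1, -0.104, -0.213, -0.0, 0.0416], [-1, -0.131, -0.197, -0.0, 0.0416], [-1, -0.155, -0.179, -0.0, 0.0416], [-1, -0.177, -0.157, -0.0, 0.0416], [-1, -0.196, -0.132, -0.0, 0.0416], [-1, -0.212, -0.106, -0.0, 0.0416], [-1, -0.224, -0.077, -0.0, 0.0416], [-1, -0.232, -0.047, -0.0, 0.0416], [-1, -0.236, -0.017, -0.0, 0.0416], [-1, -0.236, 0.014, -0.0, 0.0416], [-1, -0.232, 0.045, -0.0, 0.0416], [-1, 0, 0, 0, 0]]
```

Call:
drive_tool(moves=[[-1,-0.075,-0.225,0,0.0416],[-1,-0.104,-0.213,0,0.0416],[-1,-0.131,-0.197,0,0.0416],[-1,-0.155,-0.179,0,0.0416],[-1,-0.177,-0.157,0,0.0416],[-1,-0.196,-0.132,0,0.0416],[-1,-0.212,-0.106,0,0.0416],[-1,-0.224,-0.077,0,0.0416],[-1,-0.232,-0.047,0,0.0416],[-1,-0.236,-0.017,0,0.0416],[-1,-0.236,0.014,0,0.0416],[-1,-0.232,0.045,0,0.0416]])

```text
clock: 42.0
position: [589.4, -303.5, 144.2]
ee_rot: [[0.179, 0.984, -0.002], [0.984, -0.179, 0.0], [0.0, -0.002, -1.0]]
ft_force: [0.5, 0.1, -0.2]
gripper_width: 92.9
grip_force: 0.0
```

Call:
drive_tool(moves=[[-0.3,0,0,0,0],[-0.3,0,0,0,0]])

```text
clock: 42.2
position: [589.0, -302.7, 144.2]
ee_rot: [[0.173, 0.985, -0.002], [0.985, -0.173, 0.0], [-0.0, -0.002, -1.0]]
ft_force: [-0.2, 0.3, 0.4]
gripper_width: 81.6
grip_force: 0.0
```

Run:
```python
from h import *
p=read_camera("wrist");st(); near(p,591,-303)
path(591.2,-302.4,-31,80.4,mm=40,g=-0.3)
a=(591.2,-302.4,-31,80); a=path(591.2,-302.4,155,80,g=1,src=a,settle=0,mm=40); x,y=slot(43,0); path(x,y,157,80,g=1,src=a,settle=2)
```

```text
t 42.25 pos [ 589.3 -301.7  144.4] yaw 80.12 q [-0.12  0.71  0.86  1.82 -0.66  0.93  0.86] w 77.8 F [ 0.1  0.6 -0.5] g 0.0 tilt [-0.0018  0.0011]
bar [ 591.8 -302.1] yaw 80.3 [128.7  45. ] z 45.0 6376
[[-0.3, -0.001, 0.003, 0.292, -0.0003], [-0.3, -0.001, 0.003, 0.292, -0.0003], [-0.3, -0.001, 0.003, 0.292, -0.0003], [-0.3, -0.001, 0.003, 0.292, -0.0003], [-0.3, -0.001, 0.003, 0.292, -0.0003], [-0.3, 0, 0, 0, 0]]
[[1, 0.0, 0.0, -0.31, 0.0], [1, 0.0, 0.0, -0.31, 0.0], [1, 0.0, 0.0, -0.31, 0.0], [1, 0.0, 0.0, -0.31, 0.0], [1, 0.0, 0.0, -0.31, 0.0]]
[[1, 0.291, -0.069, -0.002, 0.0], [1, 0.291, -0.069, -0.002, 0.0], [1, 0.291, -0.069, -0.002, 0.0], [1, 0.291, -0.069, -0.002, 0.0], [1, 0.291, -0.069, -0.002, 0.0], [1, 0.291, -0.069, -0.002, 0.0], [1, 0.291, -0.069, -0.002, 0.0], [1, 0.291, -0.069, -0.002, 0.0], [1, 0, 0, 0, 0], [1, 0, 0, 0, 0]]
```

Call:
drive_tool(moves=[[-0.3,-0.004,0.012,0.292,0],[-0.3,0,0.006,0.292,0],[-0.3,0,0,0.292,0],[-0.3,0,0,0.292,0],[-0.3,0,0,0.2,0],[-0.3,0,0,0.092,0],[-0.1,0,0,0,0],[1,0,0,0,0],[1,0,0,0,0],[1,0,0,0,0],[1,0,0,0,0],[1,0,0,0,0]])

```text
clock: 43.45
position: [592.6, -303.7, -28.2]
ee_rot: [[0.173, 0.985, 0.002], [0.985, -0.173, -0.0], [0.0, 0.002, -1.0]]
ft_force: [-0.6, 1.3, 6.9]
gripper_width: 44.8
grip_force: 35.0
```

Call:
drive_tool(moves=[[1,0,0,-0.31,0],[1,0,0,-0.31,0],[1,0,0,-0.31,0],[1,0,0,-0.31,0],[1,0,0,-0.31,0]])

```text
clock: 43.95
position: [591.4, -303.2, 158.2]
ee_rot: [[0.174, 0.985, -0.0], [0.985, -0.174, 0.0], [0.0, -0.0, -1.0]]
ft_force: [0.6, -0.1, -3.3]
gripper_width: 44.9
grip_force: 35.0
```

Call:
drive_tool(moves=[[1,0.291,-0.069,0,0],[1,0.291,-0.069,0,0],[1,0.291,-0.069,0,0],[1,0.291,-0.069,0,0],[1,0.291,-0.069,0,0],[1,0.291,-0.069,0,0],[1,0.291,-0.069,0,0],[1,0.291,-0.069,0,0],[1,0,0,0,0],[1,0,0,0,0]])

```text
clock: 44.95
position: [574.8, -15.9, 156.6]
ee_rot: [[0.171, 0.985, -0.0], [0.985, -0.171, 0.0], [0.0, -0.0, -1.0]]
ft_force: [0.9, -1.3, -2.6]
gripper_width: 45.1
grip_force: 35.0
```

Run:
```python
from h import *
p=read_camera("wrist");st(); x,y=slot(43,0);print(x,y); near(p,x,y,198)
path(x,y,66,80,g=1,mm=25)
```

```text
t 45.0 pos [574.9 -17.2 156.8] yaw 80.03 q [-0.67  0.62  0.95  2.01 -0.68  0.86  0.49] w 44.5 F [-0.3  0.1 -2.5] g 35.0 tilt [ 0.0004 -0.0003]
574.346733379525 -15.666871639678003
[[1, 0.003, -0.002, 0.189, 0.0], [1, 0.003, -0.002, 0.189, 0.0], [1, 0.003, -0.002, 0.189, 0.0], [1, 0.003, -0.002, 0.189, 0.0], [1, 0, 0, 0, 0]]
```

Call:
drive_tool(moves=[[1,0.002,-0.003,0.25,0],[1,0,0,0.22,0],[1,0,0,0.15,0],[1,0,0,0.08,0],[1,0,0,0.035,0],[1,0,0,0.015,0],[1,0,0,0.008,0],[1,0,0,0,0]])

```text
clock: 45.8
position: [575.1, -17.4, 66.7]
ee_rot: [[0.174, 0.985, 0.002], [0.985, -0.174, -0.0], [-0.0, 0.002, -1.0]]
ft_force: [-2.1, -1.4, 3.8]
gripper_width: 45.1
grip_force: 35.0
```

Call:
drive_tool(moves=[[-0.33,0,0,0,0],[-0.33,0,0,0,0],[-0.33,0,0,0,0],[-0.33,0,0,-0.2,0],[-0.33,0,0,-0.3,0],[-0.33,0,0,-0.3,0],[-0.33,0,0,-0.25,0],[-1,0,0,0,0]])

```text
clock: 46.6
position: [576.7, -17.2, 195.1]
ee_rot: [[0.173, 0.985, 0.006], [0.985, -0.173, 0.0], [0.001, 0.006, -1.0]]
ft_force: [-0.0, -0.3, 0.1]
gripper_width: 66.0
grip_force: 0.0
```

Run:
```python
from h import *
p=read_camera("wrist");st(); near(p,*slot(43,0),140); near(p,*slot(0,0),95)
t=read_camera("top")
for b in bars(t): print(*b)
path(382,321.2,150,79)
```

```text
t 46.65 pos [575.8 -16.5 193.1] yaw 80.05 q [-0.71  0.59  1.    1.97 -0.63  0.92  0.44] w 69.3 F [-0.4  0.8 -0.5] g 0.0 tilt [0.0034 0.0006]
bar [574.2 -16.3] yaw 80.1 [129.   45.1] z 139.9 8424
bar [515.   37.6] yaw -10.0 [82.4 44.7] z 94.9 4380
bar [501.1 -44.7] yaw -9.9 [81.8 44.5] z 94.9 2823
709.6 191.2 -87.6 67.9 17.6 46.8 10.0 188.0 38.0 87.0
531.2 -25.1 -10.0 220.0 190.7 51.2 16.0 134.0 143.0 2307.0
599.5 305.7 84.3 100.2 45.7 45.3 14.0 158.0 177.0 484.0
229.4 264.5 27.4 82.9 47.1 45.4 115.0 127.0 155.0 539.0
[[-1, 0.249, -0.207, 0.035, 0.0006], [-1, 0.249, -0.207, 0.035, 0.0006], [-1, 0.248, -0.208, 0.035, 0.0006], [-1, 0.248, -0.208, 0.035, 0.0006], [-1, 0.248, -0.209, 0.035, 0.0006], [-1, 0.247, -0.209, 0.035, 0.0006], [-1, 0.247, -0.21, 0.035, 0.0006], [-1, 0.246, -0.21, 0.035, 0.0006], [-1, 0.246, -0.211, 0.035, 0.0006], [-1, 0.246, -0.211, 0.035, 0.0006], [-1, 0, 0, 0, 0]]
```

Run:
```python
from h import *
path(596,293.5,148,84.2)
```

```text
[[-1, 0.321, -0.034, 0.046, -0.0029], [-1, 0.322, -0.031, 0.046, -0.0029], [-1, 0.322, -0.028, 0.046, -0.0029], [-1, 0.322, -0.025, 0.046, -0.0029], [-1, 0.322, -0.022, 0.046, -0.0029], [-1, 0.323, -0.02, 0.046, -0.0029], [-1, 0.323, -0.017, 0.046, -0.0029], [-1, 0.323, -0.014, 0.046, -0.0029], [-1, 0, 0, 0, 0]]
```

Call:
drive_tool(moves=[[-1,0.321,-0.034,0.046,-0.003],[-1,0.322,-0.031,0.046,-0.003],[-1,0.322,-0.028,0.046,-0.003],[-1,0.322,-0.025,0.046,-0.003],[-1,0.322,-0.022,0.046,-0.003],[-1,0.323,-0.02,0.046,-0.003],[-1,0.323,-0.017,0.046,-0.003],[-1,0.323,-0.014,0.046,-0.002],[-0.3,0,0,0,0],[-0.3,0,0,0,0]])

```text
clock: 47.7
position: [594.6, 293.3, 145.5]
ee_rot: [[0.1, 0.995, -0.002], [0.995, -0.1, -0.002], [-0.002, -0.002, -1.0]]
ft_force: [0.2, -1.2, -0.4]
gripper_width: 81.3
grip_force: 0.0
```

Run:
```python
from h import *
p=read_camera("wrist");st(); near(p,596,294); near(p,495,315)
path(596,294,-31,84.2,mm=40,g=-0.3)
a=(596,294,-31,84.2); a=path(596,294,155,84.2,g=1,src=a,settle=0,mm=40); x,y=slot(-43,0); path(x,y,157,80,g=1,src=a,settle=2)
```

```text
t 47.75 pos [595.  291.9 146.2] yaw 84.12 q [-1.09  0.75  0.95  1.82 -0.74  0.97  0.07] w 77.6 F [-0.9 -0.6 -0.2] g 0.0 tilt [-0.0013 -0.0017]
bar [503.9 319.5] yaw 81.0 [115.7  28.8] z 45.0 3173
bar [595.7 295.4] yaw 83.9 [128.1  45.1] z 45.0 6280
bar [495.  317.4] yaw 81.0 [128.6  45.7] z 45.1 6278
bar [396.8 328.9] yaw 79.1 [111.4  20.2] z 44.7 2403
bar [588.5 298. ] yaw 83.6 [124.2  30.2] z 45.0 3271
[[-0.3, 0.004, 0.001, 0.295, -0.0001], [-0.3, 0.004, 0.001, 0.295, -0.0001], [-0.3, 0.004, 0.001, 0.295, -0.0001], [-0.3, 0.004, 0.001, 0.295, -0.0001], [-0.3, 0.004, 0.001, 0.295, -0.0001], [-0.3, 0, 0, 0, 0]]
[[1, 0.0, 0.0, -0.31, -0.0], [1, 0.0, 0.0, -0.31, -0.0], [1, 0.0, 0.0, -0.31, -0.0], [1, 0.0, 0.0, -0.31, -0.0], [1, 0.0, 0.0, -0.31, -0.0]]
[[1, -0.317, -0.079, -0.002, 0.0029], [1, -0.317, -0.076, -0.002, 0.0029], [1, -0.318, -0.073, -0.002, 0.0029], [1, -0.319, -0.07, -0.002, 0.0029], [1, -0.319, -0.068, -0.002, 0.0029], [1, -0.32, -0.065, -0.002, 0.0029], [1, -0.321, -0.062, -0.002, 0.0029], [1, -0.321, -0.059, -0.002, 0.0029], [1, 0, 0, 0, 0], [1, 0, 0, 0, 0]]
```

Call:
drive_tool(moves=[[-0.3,0.02,0.003,0.295,0],[-0.3,0.004,0.002,0.295,0],[-0.3,0,0,0.295,0],[-0.3,0,0,0.295,0],[-0.3,0,0,0.2,0],[-0.3,0,0,0.095,0],[-0.1,0,0,0,0],[1,0,0,0,0],[1,0,0,0,0],[1,0,0,0,0],[1,0,0,0,0],[1,0,0,0,0]])

```text
clock: 48.95
position: [597.3, 295.6, -28.2]
ee_rot: [[0.102, 0.995, 0.002], [0.995, -0.102, 0.0], [0.001, 0.002, -1.0]]
ft_force: [-0.5, -1.7, 7.6]
gripper_width: 44.9
grip_force: 35.0
```

Call:
drive_tool(moves=[[1,0,0,-0.31,0],[1,0,0,-0.31,0],[1,0,0,-0.31,0],[1,0,0,-0.31,0],[1,0,0,-0.31,0]])

```text
clock: 49.45
position: [595.7, 296.0, 157.9]
ee_rot: [[0.102, 0.995, -0.001], [0.995, -0.102, 0.0], [0.0, -0.001, -1.0]]
ft_force: [1.1, 0.8, -3.9]
gripper_width: 44.8
grip_force: 35.0
```

Call:
drive_tool(moves=[[1,-0.317,-0.079,0,0.003],[1,-0.317,-0.076,0,0.003],[1,-0.318,-0.073,0,0.003],[1,-0.319,-0.07,0,0.003],[1,-0.319,-0.068,0,0.003],[1,-0.32,-0.065,0,0.003],[1,-0.321,-0.062,0,0.003],[1,-0.321,-0.059,0,0.002],[1,0,0,0,0],[1,0,0,0,0]])

```text
clock: 50.45
position: [489.4, 1.0, 156.7]
ee_rot: [[0.175, 0.985, 0.0], [0.985, -0.175, 0.001], [0.001, 0.0, -1.0]]
ft_force: [-0.1, -0.0, -3.7]
gripper_width: 44.8
grip_force: 35.0
```

Run:
```python
from h import *
p=read_camera("wrist");st(); x,y=slot(-43,0);print(x,y); near(p,x,y,198)
path(x,y,66,80,g=1,mm=25)
```

```text
t 50.5 pos [489.8   1.9 156.5] yaw 80.02 q [-0.78  0.52  0.99  2.19 -0.66  0.76  0.47] w 44.7 F [ 0.8 -0.4 -3.9] g 35.0 tilt [0.0003 0.001 ]
489.65326662047505 -0.7331283603219951
[[1, -0.005, 0.001, 0.189, 0.0], [1, -0.005, 0.001, 0.189, 0.0], [1, -0.005, 0.001, 0.189, 0.0], [1, -0.005, 0.001, 0.189, 0.0], [1, 0, 0, 0, 0]]
```

Call:
drive_tool(moves=[[1,-0.018,0.002,0.25,0],[1,0,0,0.22,0],[1,0,0,0.15,0],[1,0,0,0.08,0],[1,0,0,0.035,0],[1,0,0,0.015,0],[1,0,0,0.008,0],[1,0,0,0,0]])

```text
clock: 51.3
position: [489.9, -0.4, 66.6]
ee_rot: [[0.173, 0.985, 0.001], [0.985, -0.173, 0.002], [0.002, 0.001, -1.0]]
ft_force: [-3.5, 1.5, 5.7]
gripper_width: 45.3
grip_force: 35.0
```

Call:
drive_tool(moves=[[-0.33,0,0,0,0],[-0.33,0,0,0,0],[-0.33,0,0,0,0],[-0.33,0,0,-0.2,0],[-0.33,0,0,-0.3,0],[-0.33,0,0,-0.3,0],[-0.33,0,0,-0.25,0],[-1,0,0,0,0]])

```text
clock: 52.1
position: [491.4, -1.4, 194.4]
ee_rot: [[0.173, 0.985, 0.005], [0.985, -0.173, 0.001], [0.002, 0.005, -1.0]]
ft_force: [0.0, 0.1, 0.2]
gripper_width: 65.9
grip_force: 0.0
```

Run:
```python
from h import *
p=read_camera("wrist");st(); near(p,*slot(0,0),140)
path(495,317.4,148,81)
```

```text
t 52.15 pos [490.5  -0.7 192.7] yaw 80.06 q [-0.84  0.48  1.06  2.15 -0.58  0.83  0.41] w 69.6 F [-0.4  0.7 -0.3] g 0.0 tilt [0.0033 0.0008]
bar [ 4.888e+02 -4.000e-01] yaw 79.9 [128.8  45.1] z 139.9 8452
bar [575.1  -9.1] yaw 81.0 [115.1  45.7] z 139.9 6879
[[-1, 0.291, -0.047, 0.041, -0.0006], [-1, 0.291, -0.046, 0.041, -0.0006], [-1, 0.291, -0.046, 0.041, -0.0006], [-1, 0.291, -0.045, 0.041, -0.0006], [-1, 0.291, -0.045, 0.041, -0.0006], [-1, 0.291, -0.044, 0.041, -0.0006], [-1, 0.291, -0.044, 0.041, -0.0006], [-1, 0.291, -0.043, 0.041, -0.0006], [-1, 0.292, -0.043, 0.041, -0.0006], [-1, 0, 0, 0, 0]]
```

Call:
drive_tool(moves=[[-1,0.291,-0.047,0.041,0],[-1,0.291,-0.046,0.041,0],[-1,0.291,-0.046,0.041,0],[-1,0.291,-0.045,0.041,0],[-1,0.291,-0.045,0.041,0],[-1,0.291,-0.044,0.041,0],[-1,0.291,-0.044,0.041,0],[-1,0.291,-0.043,0.041,-0.003],[-1,0.292,-0.043,0.041,-0.003],[-0.3,0,0,0,0],[-0.3,0,0,0,0]])

```text
clock: 53.25
position: [495.3, 316.9, 145.6]
ee_rot: [[0.154, 0.988, -0.001], [0.988, -0.154, -0.002], [-0.002, -0.001, -1.0]]
ft_force: [1.0, -0.0, -0.0]
gripper_width: 81.6
grip_force: 0.0
```

Run:
```python
from h import *
p=read_camera("wrist");st(); near(p,495,317);near(p,382,321)
path(495,317.4,-31,81,mm=40,g=-0.3)
a=(495,317.4,-31,81); a=path(495,317.4,205,81,g=1,src=a,settle=0,mm=42); x,y=slot(0,43); path(x,y,205,170,g=1,src=a,settle=1)
```

```text
t 53.3 pos [495.6 315.9 146.2] yaw 81.05 q [-1.28  0.68  1.    1.99 -0.75  0.89 -0.03] w 77.6 F [-0.4 -0.7  0.3] g 0.0 tilt [-0.0009 -0.0015]
bar [494.7 317. ] yaw 80.9 [128.7  45.2] z 45.0 6232
bar [397.8 338. ] yaw 78.5 [92.7 20.1] z 44.9 1856
bar [383.1 327.9] yaw 78.6 [119.1  44.9] z 45.1 5209
bar [479.7 303.3] yaw 80.9 [94.4 19.9] z 45.0 1620
bar [290.8 302.3] yaw -62.7 [42.8 33.1] z 44.9 1085
[[-0.3, 0.002, -0.001, 0.295, 0.0001], [-0.3, 0.002, -0.001, 0.295, 0.0001], [-0.3, 0.002, -0.001, 0.295, 0.0001], [-0.3, 0.002, -0.001, 0.295, 0.0001], [-0.3, 0.002, -0.001, 0.295, 0.0001], [-0.3, 0, 0, 0, 0]]
[[1, 0.0, 0.0, -0.328, 0.0], [1, 0.0, 0.0, -0.328, 0.0], [1, 0.0, 0.0, -0.328, 0.0], [1, 0.0, 0.0, -0.328, 0.0], [1, 0.0, 0.0, -0.328, 0.0], [1, 0.0, 0.0, -0.328, 0.0]]
[[1, -0.207, 0.067, -0.0, -0.0449], [1, -0.214, 0.037, -0.0, -0.0449], [1, -0.217, 0.007, -0.0, -0.0449], [1, -0.216, -0.024, -0.0, -0.0449], [1, -0.21, -0.054, -0.0, -0.0449], [1, -0.201, -0.083, -0.0, -0.0449], [1, -0.187, -0.111, -0.0, -0.0449], [1, -0.169, -0.136, -0.0, -0.0449], [1, -0.149, -0.158, -0.0, -0.0449], [1, -0.125, -0.178, -0.0, -0.0449], [1, -0.099, -0.194, -0.0, -0.0449], [1, 0, 0, 0, 0]]
```

Call:
drive_tool(moves=[[-0.3,0.008,-0.002,0.295,0],[-0.3,0,-0.002,0.295,0],[-0.3,0,0,0.295,0],[-0.3,0,0,0.295,0],[-0.3,0,0,0.2,0],[-0.3,0,0,0.095,0],[-0.1,0,0,0,0],[1,0,0,0,0],[1,0,0,0,0],[1,0,0,0,0],[1,0,0,0,0],[1,0,0,0,0]])

```text
clock: 54.5
position: [496.1, 317.8, -29.0]
ee_rot: [[0.155, 0.988, 0.001], [0.988, -0.155, 0.0], [0.0, 0.001, -1.0]]
ft_force: [0.1, -3.2, 6.8]
gripper_width: 44.8
grip_force: 35.0
```

Call:
drive_tool(moves=[[1,0,0,-0.328,0],[1,0,0,-0.328,0],[1,0,0,-0.328,0],[1,0,0,-0.328,0],[1,0,0,-0.328,0],[1,0,0,-0.328,0]])

```text
clock: 55.1
position: [494.9, 318.2, 207.9]
ee_rot: [[0.154, 0.988, -0.001], [0.988, -0.154, -0.0], [-0.0, -0.001, -1.0]]
ft_force: [0.8, 0.2, -3.1]
gripper_width: 45.1
grip_force: 35.0
```

Call:
drive_tool(moves=[[1,-0.207,0.067,0,-0.0449],[1,-0.214,0.037,0,-0.0449],[1,-0.217,0.007,0,-0.0449],[1,-0.216,-0.024,0,-0.0449],[1,-0.21,-0.054,0,-0.0449],[1,-0.201,-0.083,0,-0.0449],[1,-0.187,-0.111,0,-0.0449],[1,-0.169,-0.136,0,-0.0449],[1,-0.149,-0.158,0,-0.0449],[1,-0.125,-0.178,0,-0.0449],[1,-0.099,-0.194,0,-0.0449],[1,0,0,0,0]])

```text
clock: 56.3
position: [540.5, 30.6, 206.9]
ee_rot: [[-0.985, 0.174, 0.001], [0.174, 0.985, -0.001], [-0.001, -0.001, -1.0]]
ft_force: [0.5, -0.1, -1.9]
gripper_width: 44.7
grip_force: 35.0
```

Run:
```python
from h import *
p=read_camera("wrist");st(); x,y=slot(0,43);print(x,y); near(p,x,y,247)
path(x,y,111,170,g=1,mm=25)
```

```text
t 56.35 pos [540.3  32.7 206.6] yaw 169.79 q [-0.57  0.39  0.55  2.02 -0.28  0.81  1.54] w 45.0 F [-0.9 -0.4 -2.1] g 35.0 tilt [0.0002 0.0001]
539.466871639678 34.146733379524946
[[1, 0.002, 0.003, 0.199, -0.0003], [1, 0.002, 0.003, 0.199, -0.0003], [1, 0.002, 0.003, 0.199, -0.0003], [1, 0.002, 0.003, 0.199, -0.0003], [1, 0, 0, 0, 0]]
```

Call:
drive_tool(moves=[[1,0.006,0.008,0.25,0],[1,0,0,0.25,0],[1,0,0,0.16,0],[1,0,0,0.08,0],[1,0,0,0.035,0],[1,0,0,0.015,0],[1,0,0,0.008,0],[1,0,0,0,0]])

```text
clock: 57.15
position: [540.4, 36.0, 111.2]
ee_rot: [[-0.985, 0.174, 0.001], [0.174, 0.985, 0.0], [-0.001, 0.001, -1.0]]
ft_force: [-0.3, 0.0, -2.5]
gripper_width: 45.0
grip_force: 35.0
```

Run:
```python
from h import *
st()
```

```text
t 57.15 pos [540.4  36.  111.2] yaw 169.99 q [-0.49  0.51  0.45  2.11 -0.39  0.6   1.64] w 45.0 F [-0.3  0.  -2.5] g 35.0 tilt [0.0012 0.0003]
```

Call:
drive_tool(moves=[[1,0,-0.015,0,0],[1,0,0,0.01,0],[1,0,0,0.008,0],[1,0,0,0,0]])

```text
clock: 57.55
position: [540.0, 33.9, 110.7]
ee_rot: [[-0.985, 0.174, 0.002], [0.174, 0.985, 0.002], [-0.001, 0.002, -1.0]]
ft_force: [-7.7, 0.7, 26.9]
gripper_width: 44.7
grip_force: 35.0
```

Call:
drive_tool(moves=[[-0.33,0,0,0,0],[-0.33,0,0,0,0],[-0.33,0,0,0,0],[-0.33,0,0,-0.2,0],[-0.33,0,0,-0.3,0],[-0.33,0,0,-0.3,0],[-0.33,0,0,-0.25,0],[-1,0,0,0,0]])

```text
clock: 58.35
position: [541.7, 33.9, 237.9]
ee_rot: [[-0.985, 0.174, 0.006], [0.174, 0.985, 0.001], [-0.006, 0.002, -1.0]]
ft_force: [0.0, -1.1, -0.3]
gripper_width: 66.3
grip_force: 0.0
```

Run:
```python
from h import *
p=read_camera("wrist");st(); near(p,*slot(0,43),185);near(p,*slot(0,0),140)
a=path(420,225,200,120,settle=0); path(382,321.3,148,78.6,src=a)
```

```text
t 58.4 pos [540.7  34.1 235.9] yaw 170.01 q [-0.59  0.35  0.58  1.98 -0.25  0.87  1.52] w 69.8 F [ 0.6  0.4 -0.6] g 0.0 tilt [0.0034 0.001 ]
bar [540.1  33.9] yaw -10.2 [128.6  45.2] z 184.9 8508
bar [485.4 -24.5] yaw 80.0 [82.  44.1] z 139.8 4424
bar [569.4 -39.9] yaw 79.5 [82.3 44. ] z 139.8 2865
[[-1, 0.181, 0.199, 0.043, 0.0397], [-1, 0.204, 0.175, 0.043, 0.0397], [-1, 0.224, 0.148, 0.043, 0.0397], [-1, 0.241, 0.119, 0.043, 0.0397], [-1, 0.254, 0.088, 0.043, 0.0397], [-1, 0.263, 0.056, 0.043, 0.0397], [-1, 0.268, 0.023, 0.043, 0.0397]]
[[-1, 0.142, 0.021, 0.072, 0.0383], [-1, 0.144, 0.004, 0.072, 0.0383], [-1, 0.143, -0.013, 0.072, 0.0383], [-1, 0.141, -0.03, 0.072, 0.0383], [-1, 0.136, -0.047, 0.072, 0.0383], [-1, 0.129, -0.063, 0.072, 0.0383], [-1, 0, 0, 0, 0]]
```

Call:
drive_tool(moves=[[-1,0.181,0.199,0.043,0.0397],[-1,0.204,0.175,0.043,0.0397],[-1,0.224,0.148,0.043,0.0397],[-1,0.241,0.119,0.043,0.0397],[-1,0.254,0.088,0.043,0.0397],[-1,0.263,0.056,0.043,0.0397],[-1,0.268,0.023,0.043,0.0397]])

```text
clock: 59.1
position: [417.7, 225.6, 197.0]
ee_rot: [[-0.495, 0.869, -0.001], [0.869, 0.495, -0.001], [-0.001, -0.002, -1.0]]
ft_force: [0.7, 1.6, -0.7]
gripper_width: 92.9
grip_force: 0.0
```

Call:
drive_tool(moves=[[-1,0.142,0.021,0.072,0.0383],[-1,0.144,0.004,0.072,0.0383],[-1,0.143,-0.013,0.072,0.0383],[-1,0.141,-0.03,0.072,0.0383],[-1,0.136,-0.047,0.072,0.0383],[-1,0.129,-0.063,0.072,0.0383],[-0.3,0,0,0,0],[-0.3,0,0,0,0]])

```text
clock: 59.9
position: [381.0, 320.5, 145.7]
ee_rot: [[0.194, 0.981, -0.0], [0.981, -0.194, -0.003], [-0.003, 0.0, -1.0]]
ft_force: [-0.8, 0.7, -0.1]
gripper_width: 81.3
grip_force: 0.0
```

Run:
```python
from h import *
p=read_camera("wrist");st(); near(p,382,321)
path(382,321.3,-31,78.6,mm=40,g=-0.3)
a=(382,321.3,-31,78.6); a=path(382,321.3,205,78.6,g=1,src=a,settle=0,mm=42); a=path(400,200,205,110,g=1,src=a,settle=0);x,y=slot(0,-43); path(x,y,205,170,g=1,src=a,settle=2)
```

```text
t 59.95 pos [381.4 320.2 146.1] yaw 78.74 q [-1.44  0.54  0.94  2.18 -0.66  0.74 -0.25] w 77.3 F [0.4 0.2 0.6] g 0.0 tilt [-0.     -0.0015]
bar [381.7 323.2] yaw 78.6 [128.1  45. ] z 45.0 6280
bar [291.7 301.5] yaw -63.7 [44.9 31.2] z 44.9 1004
[[-0.3, 0.002, 0.001, 0.295, 0.0002], [-0.3, 0.002, 0.001, 0.295, 0.0002], [-0.3, 0.002, 0.001, 0.295, 0.0002], [-0.3, 0.002, 0.001, 0.295, 0.0002], [-0.3, 0.002, 0.001, 0.295, 0.0002], [-0.3, 0, 0, 0, 0]]
[[1, 0.0, 0.0, -0.328, -0.0], [1, 0.0, 0.0, -0.328, -0.0], [1, 0.0, 0.0, -0.328, -0.0], [1, 0.0, 0.0, -0.328, -0.0], [1, 0.0, 0.0, -0.328, -0.0], [1, 0.0, 0.0, -0.328, -0.0]]
[[1, -0.24, 0.087, -0.0, -0.0436], [1, -0.25, 0.053, -0.0, -0.0436], [1, -0.255, 0.018, -0.0, -0.0436], [1, -0.255, -0.017, -0.0, -0.0436]]
[[1, -0.29, 0.033, -0.0, -0.0417], [1, -0.291, -0.005, -0.0, -0.0417], [1, -0.288, -0.043, -0.0, -0.0417], [1, -0.28, -0.081, -0.0, -0.0417], [1, -0.267, -0.117, -0.0, -0.0417], [1, -0.25, -0.15, -0.0, -0.0417], [1, -0.228, -0.182, -0.0, -0.0417], [1, -0.202, -0.21, -0.0, -0.0417], [1, 0, 0, 0, 0], [1, 0, 0, 0, 0]]
```

Call:
drive_tool(moves=[[-0.3,0.02,0.003,0.295,0],[-0.3,0.004,0.002,0.295,0],[-0.3,0,0,0.295,0],[-0.3,0,0,0.295,0],[-0.3,0,0,0.2,0],[-0.3,0,0,0.095,0],[-0.1,0,0,0,0],[1,0,0,0,0],[1,0,0,0,0],[1,0,0,0,0],[1,0,0,0,0],[1,0,0,0,0]])

```text
clock: 61.15
position: [383.1, 324.0, -29.7]
ee_rot: [[0.197, 0.98, 0.002], [0.98, -0.197, 0.0], [0.001, 0.002, -1.0]]
ft_force: [0.5, -3.0, 7.1]
gripper_width: 44.9
grip_force: 35.0
```

Call:
drive_tool(moves=[[1,0,0,-0.328,0],[1,0,0,-0.328,0],[1,0,0,-0.328,0],[1,0,0,-0.328,0],[1,0,0,-0.328,0],[1,0,0,-0.328,0],[1,0,0,0,0]])

```text
clock: 61.85
position: [383.9, 325.4, 209.6]
ee_rot: [[0.196, 0.981, 0.004], [0.98, -0.196, 0.005], [0.006, 0.003, -1.0]]
ft_force: [0.4, -0.4, -3.2]
gripper_width: 45.1
grip_force: 35.0
```

Call:
drive_tool(moves=[[1,-0.24,0.087,0,-0.0436],[1,-0.25,0.053,0,-0.0436],[1,-0.255,0.018,0,-0.0436],[1,-0.255,-0.017,0,-0.0436]])

```text
clock: 62.25
position: [399.3, 201.7, 204.8]
ee_rot: [[-0.349, 0.937, -0.001], [0.937, 0.349, -0.0], [0.0, -0.001, -1.0]]
ft_force: [0.6, -0.3, -2.8]
gripper_width: 45.0
grip_force: 35.0
```

Call:
drive_tool(moves=[[1,-0.29,0.033,0,-0.0417],[1,-0.291,-0.005,0,-0.0417],[1,-0.288,-0.043,0,-0.0417],[1,-0.28,-0.081,0,-0.0417],[1,-0.267,-0.117,0,-0.0417],[1,-0.25,-0.15,0,-0.0417],[1,-0.228,-0.182,0,-0.0417],[1,-0.202,-0.21,0,-0.0417],[1,0,0,0,0],[1,0,0,0,0],[1,0,0,0,0]])

```text
clock: 63.35
position: [524.1, -46.6, 204.8]
ee_rot: [[-0.985, 0.173, -0.002], [0.173, 0.985, 0.001], [0.002, 0.0, -1.0]]
ft_force: [-0.4, 0.7, -2.1]
gripper_width: 44.8
grip_force: 35.0
```

Run:
```python
from h import *
p=read_camera("wrist");st(); x,y=slot(0,-43);print(x,y); near(p,*slot(0,43),185); near(p,x,y,248)
path(x,y,111,170,g=1,mm=25)
```

```text
t 63.4 pos [524.3 -46.3 205. ] yaw 170.1 q [-0.4   0.36  0.51  2.05 -0.25  0.79  1.66] w 45.0 F [ 0.2  1.2 -3.5] g 35.0 tilt [-0.0013  0.0006]
524.533128360322 -50.54673337952494
bar [522.1  36.5] yaw -10.1 [92.4 44.7] z 184.8 7898
[[1, -0.002, -0.009, 0.196, 0.0001], [1, -0.002, -0.009, 0.196, 0.0001], [1, -0.002, -0.009, 0.196, 0.0001], [1, -0.002, -0.009, 0.196, 0.0001], [1, 0, 0, 0, 0]]
```

Call:
drive_tool(moves=[[1,-0.004,-0.034,0.2,0],[1,0,0,0.25,0],[1,0,0,0.16,0],[1,0,0,0.09,0],[1,0,0,0.04,0],[1,0,0,0.015,0],[1,0,0,0,0],[1,0,0,0,0]])

```text
clock: 64.2
position: [525.3, -51.8, 115.7]
ee_rot: [[-0.985, 0.173, 0.001], [0.173, 0.985, 0.0], [-0.001, 0.0, -1.0]]
ft_force: [-0.2, -1.0, -3.0]
gripper_width: 44.7
grip_force: 35.0
```

Run:
```python
from h import *
st()
```

```text
t 64.2 pos [525.3 -51.8 115.7] yaw 170.05 q [-0.31  0.49  0.43  2.13 -0.36  0.59  1.77] w 44.7 F [-0.2 -1.  -3. ] g 35.0 tilt [0.0013 0.0001]
```

Call:
drive_tool(moves=[[1,0.005,0.008,0.02,0],[1,0,0,0.015,0],[1,0,0,0.005,0],[1,0,0,0,0]])

```text
clock: 64.6
position: [524.4, -50.8, 110.3]
ee_rot: [[-0.985, 0.173, 0.0], [0.173, 0.985, 0.0], [-0.0, 0.0, -1.0]]
ft_force: [-0.0, 0.5, -1.0]
gripper_width: 44.9
grip_force: 35.0
```

Run:
```python
from h import *
st()
```

```text
t 64.6 pos [524.4 -50.8 110.3] yaw 170.05 q [-0.31  0.5   0.42  2.14 -0.37  0.57  1.78] w 44.9 F [-0.   0.5 -1. ] g 35.0 tilt [0.0002 0.0001]
```

Contact is just starting, so I'll release, back off and check.

Call:
drive_tool(moves=[[1,0,0,0.003,0],[1,0,0,0,0],[-0.33,0,0,0,0],[-0.33,0,0,0,0],[-0.33,0,0,0,0],[-0.33,0,0,-0.2,0],[-0.33,0,0,-0.3,0],[-0.33,0,0,-0.3,0],[-0.33,0,0,-0.3,0],[-0.33,0,0,-0.3,0],[-1,0,0,0,0],[-1,0,0,0,0]])

```text
clock: 65.8
position: [524.6, -50.7, 278.3]
ee_rot: [[-0.985, 0.172, 0.002], [0.172, 0.985, 0.001], [-0.002, 0.001, -1.0]]
ft_force: [-0.5, 0.0, -1.3]
gripper_width: 73.2
grip_force: 0.0
```

Run:
```python
from h import *
p=read_camera("wrist");st(); near(p,*slot(0,0),185)
path(430,-250,270,150)
```

```text
t 65.85 pos [524.  -50.6 277.3] yaw 170.07 q [-0.45  0.28  0.57  1.96 -0.18  0.95  1.61] w 77.2 F [-0.4  0.1 -1. ] g 0.0 tilt [-0.0003  0.0003]
bar [525.5 -51. ] yaw -10.0 [128.9  45.4] z 184.9 6571
bar [531.   35.3] yaw -9.9 [109.9  45.5] z 184.8 5524
[[-1, 0.081, -0.295, 0.01, 0.0186], [-1, 0.064, -0.3, 0.01, 0.0186], [-1, 0.046, -0.303, 0.01, 0.0186], [-1, 0.028, -0.305, 0.01, 0.0186], [-1, 0.01, -0.306, 0.01, 0.0186], [-1, -0.008, -0.306, 0.01, 0.0186], [-1, 0, 0, 0, 0]]
```

Everything is placed within about 1 mm. I'll clear the arm and take a final look.

Call:
drive_tool(moves=[[-1,0.081,-0.295,0,0.0186],[-1,0.064,-0.3,0,0.0186],[-1,0.046,-0.303,0,0.0186],[-1,0.028,-0.305,0,0.0186],[-1,0.01,-0.306,0,0.0186],[-1,-0.008,-0.306,0,0.0186],[-1,0,0,0,0],[-1,0,0,0,0]])

```text
clock: 66.65
position: [429.5, -250.4, 276.7]
ee_rot: [[-0.865, 0.502, -0.002], [0.502, 0.865, 0.0], [0.002, -0.001, -1.0]]
ft_force: [-0.6, 0.1, -0.3]
gripper_width: 92.9
grip_force: 0.0
```

Run:
```python
from h import *
t=read_camera("top");s=read_camera("scene");w=read_camera("wrist");st()
f=lambda q,a,b,c,d:cv2.resize(q["pixels"][a:b,c:d],(390,300),interpolation=cv2.INTER_CUBIC)
cv2.imwrite("pics/fin.png",np.hstack([f(t,130,300,180,400),f(s,130,280,190,385)]))
W=cloud(t)
for b in bars(t): print(*b)
near(t,*slot(0,0),187); near(t,*slot(0,0),142)
```

```text
t 66.8 pos [ 430.7 -249.   277.1] yaw 150.09 q [-0.16  0.25  0.72  2.02 -0.21  0.94  1.72] w 92.7 F [ 0.3  0.4 -0.1] g 0.0 tilt [-0.0012  0.0005]
709.9 191.0 -87.6 67.9 17.1 47.1 9.5 193.0 38.0 88.0
534.1 -10.7 -10.0 220.9 220.3 51.2 16.0 134.0 218.0 2997.0
542.6 -12.6 -10.5 39.5 39.0 51.1 16.0 134.0 130.0 208.0
280.4 459.1 34.5 125.1 46.3 44.8 24.0 190.0 230.0 700.0
250.4 275.3 26.7 129.5 47.0 45.1 116.0 125.0 157.0 885.0
bar [541.9  31.3] yaw -9.9 [129.9  45.4] z 186.1 985
bar [527.  -53.5] yaw -10.0 [130.   44.9] z 186.3 1000
```

View pics/fin.png

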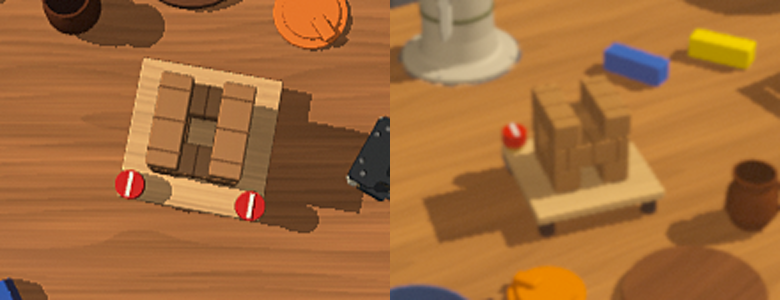

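The final view shows three crossed layers, centred at about (203,130) in the left panel, with nothing else disturbed and the arm clear.

```bash
python3 -c "
from h import *
print(workorder.sign_off())"
```

```text
the job is handed in; nothing more can be done
None
```

I levelled the stand to within about 0.001 rad, stacked all six briquettes in three crossed layers of two within about 2 mm of target, left the jarrito, lid and tongs alone, and handed the job in at about 67 s; no verdict came back.

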